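Clamp a plaster leaf mould under a sprung arm

ROBOT

A 6-joint arm with a two-finger parallel gripper is mounted at the origin on the work surface. World frame = base frame: x ahead of the robot, y to its left, z up, the work surface at z = 0. Lengths are in m, angles in degrees, forces in N, time in s.
With the tool pointing down it reaches from about 0.3 to 0.875 m from the base axis. Payload 6.4 kg.
Tool frame: the origin (TCP) lies at the very end of the fingers, on their centre line; the grasp point (between the pads) lies 19 mm behind it; z points along the fingers, y is the line along which they close (so a half turn about z gives the same grasp; the last joint's range is limited). The gripper opens to 85 mm and grips with 20 to 120 N. Pads are 22 mm wide; open, the fingers measure 114 mm over their backs; the gripper's body (76 mm by 85 mm) begins 54 mm behind the grasp point. The pads swing forward as they close: fully open they stand 13 mm farther back than shut.
Start: joints at [-82.122, 10.359, 92.074, -0, 77.567, -11.82], TCP at [0.194, -0.541, 0.206] pointing down, gripper open.
Joint ranges: [-171.53, 171.53], [-51.25, 118.39], [17.06, 147.69], [-65.23, 245.23], [0, 150.52], [-178.68, 178.68]. Speed limits (degrees/s): [147.25, 147.25, 172.46, 180, 180, 180].

INTERFACE

Orientations are given as a 3x3 rotation matrix whose columns are the frame's x, y, z axes.
In Python, from plant import * gives the robot as it stands. The module is installed in compiled form; this text tells all that it offers.
- The arm moves only by the tool jog_arm, never from a script. Its argument "series" is a list of rows, each a list of 7 numbers: the shift along the tool's x, y, z as a fraction of full scale, then the turn, a rotation vector about the tool's x, y, z as a fraction of full scale, then the opening, from -1 (shut) to 1 (fully open), so that 0 is half open. A call has 1 to 8 rows; each row is the pose to reach, as a shift and turn from the pose commanded when the call began, along the tool's axes at that moment, turning the shorter way round; what a row does not reach only later rows make up. Full scale, the value 1, is 50 cm for a shift and 2 pi rad for a turn. A row lasts 1/8 s, in which the tool goes at most 62.5 mm and 10.7 degrees, less where a joint would pass 70% of its speed; a pose out of reach is approached as far as the arm can. A call with a number of a shift or a turn outside -1 to 1 is refused whole. A call with a gripper value outside its range is refused whole. The fingers move at their own pace and stop on an object; "grip_force" is the grip in N (left out, the last holds). Time passes only in rows, so rows that repeat a pose let the fingers close. It gives the time, the measured TCP pose, the force, the opening and the grip force at its end, in the units of the state.
- state(): the state, without advancing time (a new reading comes with each control period).
- read_camera(name): name is "scene" or "side" or "wrist"; returns a dict with "frame" (384x512x3 uint8, blue, green, red), "camera_matrix" (3x3 intrinsics, pixels), "cam_to_world" (4x4, takes a point from camera to world coordinates). Camera axes: x right, y down, z forward; pixel columns grow to the right and rows downward; lengths in m; the calibration is good to about 2 mm. The wrist camera is an equidistant fisheye: a pixel r from the principal point sees the ray r / f radians off the axis. A picture is of the moment at which its call begins. There is no depth.
- close_job(): hands the job in; it is judged then, once.
The state is a dict: "t": time; "joints": joint angles; "joint_vel": joint speeds; "tau": joint torques, N m; "ee_pos": TCP position; "orientation": TCP orientation; "ft_force": force on the tool from outside, world axes, zero at the start; "torque": the same for the moment, N m; "width": opening from 0.0 (shut) to 1.0 (fully open); "grasp_force": force on a finger pad.
Only numpy, scipy, OpenCV 4.12 (cv2) and the standard library are available. Lean on these libraries where they do the work, as an engineer would, in place of code of your own. Each camera call takes 0.05 s, during which the arm holds its last target. There are 200 camera calls.

TASK

Clamp the leaf mould in the work-holder, ready for pressing clay: swing the sprung curved arm back by its red knob until it stays open by itself, set the mould gently down, leaf side up, flush against both fences and let go of it, then swing the arm back over so that it springs on to the mould and holds it there. Leave the other things on the bench where they are.

Things in the scene. Friction and masses are not known exactly. Their poses are not given: they have to be found in the camera images.
- holder: Work-holder fixed to the bench: green board 230 (x) x 290 (y) x 18 mm, origin at the centre of its underside; place and yaw vary. Two aluminium fences on top, 10 mm high, 14 thick: far fence along y, face at x = +60, y 0 to 110 mm; end fence along x, face at y = +110, x -10 to 60. The mould goes in their corner, long side to the far fence, short end to the end fence.
- seat (a point): The point on the board's top (18 mm above the bench) where the centre of the mould's underside lies when the mould is flush with both fences: holder x = +30, y = +55 mm. Axes as the holder's; the seated mould has its own x along holder y (either way round).
- clip (a joint): Angle (rad) of the curved steel arm (12 mm bar, top 20 mm above the board) about its upright pivot, growing as it is drawn back (anticlockwise from above): 0 = sprung home with no mould, standing in the mould's place (start); about 0.3 = on a seated mould; 1.2 = fully back at its stop. An over-centre spring drives it home below 0.6 and holds it back above 0.6.
- pivot (a point): The arm's pivot axis at the level of the board's top: holder x = +46, y = -80 mm. The knob goes round it in a level circle of 145 mm radius; pushing the knob takes about 6 N at most; let go past the middle, the damped arm snaps over in under a second.
- knob (a point): Centre of the top of the upright red knob at the free end of the arm: 20 mm in diameter, standing clear from 20 to 65 mm above the board's top (this point is 65 mm above it, 83 mm above the bench). It can be pinched from above across any direction; it is fixed to the arm.
- leaf_mould: The white plaster slab mould with a long green-grey leaf on top, loose on the bench: 110 (x) x 60 (y) x 30 mm (z), about 0.22 kg, origin at the centre of its underside, z up out of the leaf face. The fences come 10 mm up its sides, so that fingers holding its long sides can stay above them.
- round_mould: Bystander: greyer round plaster mould, 90 mm across, 30 mm high, origin under its centre.
- square_tile: Bystander: terracotta tile 85 x 85 x 14 mm, origin under its centre.
- brush_jug: Bystander: white jug with brushes, jug about 90 mm across (plus handle) and 100 mm high, brushes to 225 mm, origin under its centre.
- glaze_jar: Bystander: green glass jar with a white lid, 70 mm across, 90 mm high, origin under its centre.
Not all that is in view belongs to the job. Of the things like the leaf_mould, leave any that is orange; of the rest the smaller one is meant.

How it is judged (in metres and radians):
On the way, in this order (a step that is already met when the one before it is completed fails the run):
1. the sprung arm is drawn right back and stays there (value of joint clip above 0.95 rad and contact force between holder and the fingers below 0.5 N), for 0.2 s.
2. the mould lies flat in the corner of the fences, let go, with the arm still back (x of leaf_mould in the frame of seat between -0.008 and 0.008 m and y of leaf_mould in the frame of seat between -0.008 and 0.008 m and z of leaf_mould in the frame of seat between -0.004 and 0.004 m and angle between leaf_mould's own z axis and vertical below 0.05 rad and angle between the x axis of leaf_mould and the y axis of holder, either way round below 0.12 rad and value of joint clip above 0.95 rad and contact force between leaf_mould and the fingers below 0.1 N), for 0.2 s.
At the end, for the whole second after the job is handed in: The leaf mould lies flat on the holder's board, leaf up (tilt under 0.05 rad), its centre within 4 mm of the seat along holder x and along y and 4 mm in height, its long side parallel to the far fence within 0.06 rad; the arm has sprung on to it (joint between 0.15 and 0.45); both at rest (x of leaf_mould in the frame of seat between -0.004 and 0.004 m and y of leaf_mould in the frame of seat between -0.004 and 0.004 m and z of leaf_mould in the frame of seat between -0.004 and 0.004 m and angle between leaf_mould's own z axis and vertical below 0.05 rad and angle between the x axis of leaf_mould and the y axis of holder, either way round below 0.06 rad and value of joint clip between 0.15 and 0.45 rad and velocity of joint clip between -0.05 and 0.05 rad/s and linear speed of leaf_mould below 0.02 m/s); the robot touches nothing.
It fails at once if the mould is dropped or rushed into place: faster than 0.5 m/s within 40 mm of its seat (distance between leaf_mould and seat below 0.04 m and linear speed of leaf_mould above 0.5 m/s).
It fails at once if one of the listed bystanders is moved by more than 30 mm (distance of any of round_mould, square_tile, brush_jug, glaze_jar from where it was at the start of the episode above 0.03 m).
It also fails if it takes over 72 s, if anything falls off the work surface, if the arm or the gripper's body presses on something with over 40 N, if the wrist force passes 120 N, or if a joint passes its speed limit or range.

## Working session

There is one attempt and no reset: what is moved stays moved. The work goes in short steps, Python scripts to look and compute and a tool call to move; the robot and the scene stay as the last step left them, time stands still between calls to the robot, and variables do not carry over. Pictures are saved under pics/ and viewed, at most 10 in all, crops included, and the job is handed in when it is done.

Besides the shell and the picture viewer there is one more tool, called in YAML: its name, and indented under it one key for each argument. jog_arm: Moves the arm, as the interface text tells. Shift numbers are shares of 50 cm and turn numbers shares of 2 pi rad, none past 1 either way. Its arguments: {"type":"object","properties":{"series":{"type":"array"},"grip_force":{"type":"number"}},"required":["series"]}

```bash
mkdir -p pics; cat > h.py <<'E'
from plant import *
import numpy as np, cv2
def grab(n,save=None):
    d=read_camera(n)
    if save: cv2.imwrite('pics/'+save+'.png',d['frame'])
    np.savez('last_'+n+'.npz',**d)
    return d
def ray(d,u,v,fish=False):
    K=d['camera_matrix'];T=d['cam_to_world']
    x=(u-K[0,2])/K[0,0];y=(v-K[1,2])/K[1,1]
    if fish:
        r=np.hypot(x,y);c=np.array([x/r*np.sin(r),y/r*np.sin(r),np.cos(r)]) if r>1e-9 else np.array([0,0,1.])
    else: c=np.array([x,y,1.])
    w=T[:3,:3]@c
    return T[:3,3],w/np.linalg.norm(w)
def onplane(d,u,v,z,fish=False):
    o,w=ray(d,u,v,fish);return o+w*(z-o[2])/w[2]
def tri(a,b):
    (o1,w1),(o2,w2)=a,b
    A=np.stack([w1,-w2],1);s=np.linalg.lstsq(A,o2-o1,rcond=None)[0]
    p,q=o1+s[0]*w1,o2+s[1]*w2
    return (p+q)/2,np.linalg.norm(p-q)
E
python3 - <<'E'
from h import *
a=[grab(n)['frame'] for n in ('scene','side','wrist')]
cv2.imwrite('pics/a1.png',a[0]);cv2.imwrite('pics/a2.png',a[1]);cv2.imwrite('pics/a3.png',a[2])
print(state())
for n in('scene','side','wrist'):
    d=np.load('last_'+n+'.npz');print(d['camera_matrix'].tolist(),d['cam_to_world'].round(3).tolist())
E
```

```text
{'t': 0.15, 'joints': array([-8.21228636e+01,  1.03930728e+01,  9.21198153e+01, -7.58095140e-05,
        7.75671902e+01, -1.18207661e+01]), 'joint_vel': array([ 0.0037105 , -0.12278566, -0.21218452, -0.0228073 , -0.06412828,
        0.10188693]), 'tau': array([ 8.11917689e-04, -4.45264471e+01, -3.51697254e+01, -3.90740124e-04,
        5.80017571e-03, -1.62849437e-05]), 'ee_pos': array([ 0.19375429, -0.54087487,  0.2052706 ]), 'orientation': array([[ 9.41482815e-01,  3.37060931e-01, -1.92824121e-04],
       [ 3.37060865e-01, -9.41481841e-01,  1.38426545e-03],
       [ 2.85041392e-04, -1.36825560e-03, -9.99999023e-01]]), 'ft_force': array([-0.32435526,  0.61062013,  0.06026198]), 'torque': array([ 0.06654156, -0.00081605,  0.03794658]), 'grasp_force': 0.0, 'width': 1.000482302124934}
[[348.3306753720852, 0.0, 254.45132776866416], [0.0, 348.3306753720852, 187.24030930868298], [0.0, 0.0, 1.0]] [[-0.177, 0.851, -0.494, 1.078], [0.984, 0.156, -0.085, 0.111], [0.005, -0.501, -0.865, 1.101], [0.0, 0.0, 0.0, 1.0]]
[[420.64810325269616, 0.0, 247.3734209384486], [0.0, 420.64810325269616, 190.61412894678858], [0.0, 0.0, 1.0]] [[-0.769, -0.392, 0.504, -0.366], [-0.639, 0.454, -0.622, 1.048], [0.015, -0.8, -0.6, 1.073], [0.0, 0.0, 0.0, 1.0]]
[[297.3186396354542, 0.0, 249.84114750997585], [0.0, 297.3186396354542, 194.72487199244432], [0.0, 0.0, 1.0]] [[0.337, -0.903, -0.266, 0.262], [-0.942, -0.324, -0.093, -0.516], [-0.002, 0.282, -0.959, 0.373], [0.0, 0.0, 0.0, 1.0]]
```

View pics/a1.png

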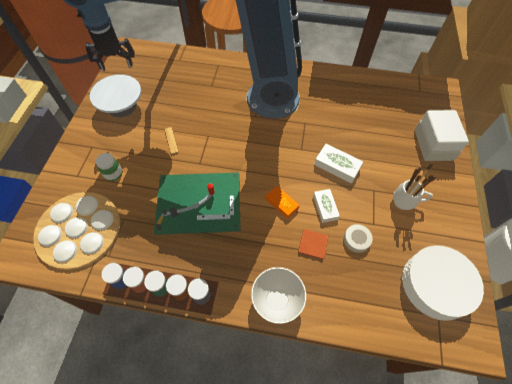

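View pics/a2.png

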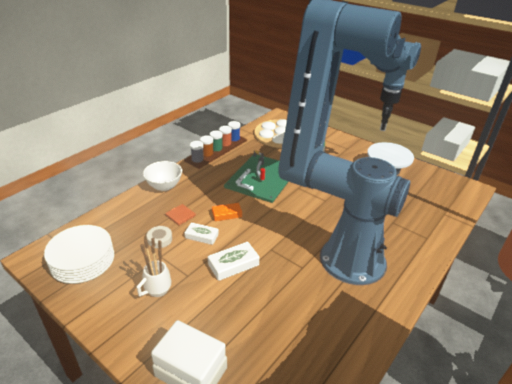

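The scene view shows the green holder at about (198,203), with the knob at (211,188) and the fence corner near (233,216). The small white leaf mould is at (327,206), a larger one at (340,163) and an orange one at (283,203). In the side view the small mould is at (202,233), the knob at (263,173) and the holder at (258,177).

```bash
python3 - <<'E'
from h import *
S=np.load('last_scene.npz');D=np.load('last_side.npz')
S,D=dict(S),dict(D)
def comp(m,near):
    n,l,st,c=cv2.connectedComponentsWithStats(m.astype(np.uint8))
    i=1+np.argmin([np.hypot(*(c[k]-near))+ (1e3 if st[k,4]<15 else 0) for k in range(1,n)])
    return (l==i).astype(np.uint8),st[i],c[i]
def quad(m):
    c=max(cv2.findContours(m,0,2)[0],key=cv2.contourArea)
    return cv2.minAreaRect(c), cv2.approxPolyDP(cv2.convexHull(c),4,True)[:,0]
r={}
for n,d,kn,mo,ho in(('S',S,(211,188),(327,206),(180,190)),('D',D,(263,173),(202,233),(258,177))):
    f=d['frame'];h=cv2.cvtColor(f,cv2.COLOR_BGR2HSV)
    red=((h[...,0]<6)|(h[...,0]>174))&(h[...,1]>150)&(h[...,2]>90)
    m,st,c=comp(red,kn);print(n,'knob',st,c);ys,xs=np.where(m);t=ys.min();r[n]=(xs[ys<=t+3].mean(),t+ (3 if n=='S' else 1.5))
    g=(h[...,0]>55)&(h[...,0]<90)&(h[...,1]>120)
    m,st,c=comp(g,ho);m=cv2.morphologyEx(m,3,np.ones((15,15)))
    q=quad(m)[1];print('board',st,q.tolist());print([onplane(d,u,v,.018)[:2].round(3).tolist() for u,v in q])
    g=(h[...,1]<60)&(h[...,2]>130)
    m,st,c=comp(cv2.morphologyEx(g.astype(np.uint8),3,np.ones((5,5))),mo)
    q=quad(m)[1];print('mould',st,c,q.tolist());print([onplane(d,u,v,.03)[:2].round(3).tolist() for u,v in q])
print(tri(ray(S,*r['S']),ray(D,*r['D'])), r)
a=cv2.resize(S['frame'][140:250,145:355],None,fx=3.7,fy=3.7,interpolation=2)
b=cv2.resize(D['frame'][145:255,180:300],None,fx=3.7,fy=3.7,interpolation=2)[:193*2+20]
cv2.imwrite('pics/b1.png',a)
E
```

```text
S knob [208 184   6  11  44] [210.43181818 188.5       ]
board [ 158  174   81   40 2126] [[237, 174], [237, 194], [227, 213], [197, 213], [158, 194], [168, 175]]
[[0.416, -0.067], [0.498, -0.05], [0.577, -0.069], [0.596, -0.171], [0.548, -0.326], [0.466, -0.315]]
mould [314 189  25  33 570] [325.91578947 205.28421053] [[329, 189], [338, 217], [322, 221], [314, 193]]
[[0.426, 0.268], [0.53, 0.306], [0.555, 0.254], [0.452, 0.217]]
D knob [261 168   4  12  45] [262.4 173.4]Traceback (most recent call last):
  File "<stdin>", line 17, in <module>
  File "<stdin>", line 6, in comp
    return _wrapfunc(a, 'argmin', axis=axis, out=out, **kwds)
    return _wrapit(obj, method, *args, **kwds)
    result = getattr(arr, method)(*args, **kwds)
ValueError: attempt to get argmin of an empty sequence
```

```bash
python3 - <<'E'
from h import *
S=dict(np.load('last_scene.npz'));D=dict(np.load('last_side.npz'))
f=S['frame'];h=cv2.cvtColor(f,cv2.COLOR_BGR2HSV)
for d,win in((S,(150,165,252,245)),(D,(220,145,300,205))):
    h=cv2.cvtColor(d['frame'],cv2.COLOR_BGR2HSV);x0,y0,x1,y1=win
    g=((h[...,0]>50)&(h[...,0]<95)&(h[...,1]>90))[y0:y1,x0:x1].astype(np.uint8)
    g=cv2.morphologyEx(g,2,np.ones((3,3)))
    p=np.argwhere(g)[:,::-1]+[x0,y0]
    q=cv2.approxPolyDP(cv2.convexHull(p.astype(np.int32)),5,True)[:,0]
    print('board',q.tolist(),[onplane(d,u,v,.018)[:2].round(3).tolist() for u,v in q])
print('knob top',tri(ray(S,210.5,186.3),ray(D,262.9,169.3)))
h=cv2.cvtColor(D['frame'],cv2.COLOR_BGR2HSV)[215:250,175:225]
g=((h[...,1]<70)&(h[...,2]>150)).astype(np.uint8);p=np.argwhere(g)[:,::-1]+[175,215]
q=cv2.approxPolyDP(cv2.convexHull(p.astype(np.int32)),3,True)[:,0]
print('mould side',q.tolist(),[onplane(D,u,v,.03)[:2].round(3).tolist() for u,v in q])
a=cv2.resize(S['frame'][160:245,145:355],None,fx=3.8,fy=3.8,interpolation=2)
b=cv2.resize(D['frame'][140:255,170:300],None,fx=2.2,fy=2.2,interpolation=2)
c=np.zeros((600,800,3),np.uint8);c[:a.shape[0],:a.shape[1]]=a[:,:800];c[330:330+b.shape[0],:b.shape[1]]=b[:270]
w=cv2.resize(np.load('last_wrist.npz')['frame'],(360,270));c[330:600,400:760]=w
cv2.imwrite('pics/b1.png',c)
E
```

```text
board [[238, 223], [233, 230], [164, 232], [156, 217], [160, 184], [166, 175], [233, 173]] [[0.607, -0.024], [0.636, -0.036], [0.684, -0.261], [0.636, -0.304], [0.508, -0.332], [0.467, -0.322], [0.414, -0.083]]
board [[285, 183], [275, 197], [264, 198], [243, 180], [278, 161]] [[0.433, -0.193], [0.406, -0.086], [0.437, -0.051], [0.583, -0.092], [0.559, -0.314]]
knob top (array([ 0.51559305, -0.13784798,  0.07881453]), np.float64(0.00505402693052882))
mould side [[218, 229], [213, 243], [187, 238], [184, 233], [190, 223]] [[0.441, 0.219], [0.405, 0.284], [0.493, 0.326], [0.52, 0.315], [0.543, 0.263]]
```

View pics/b1.png

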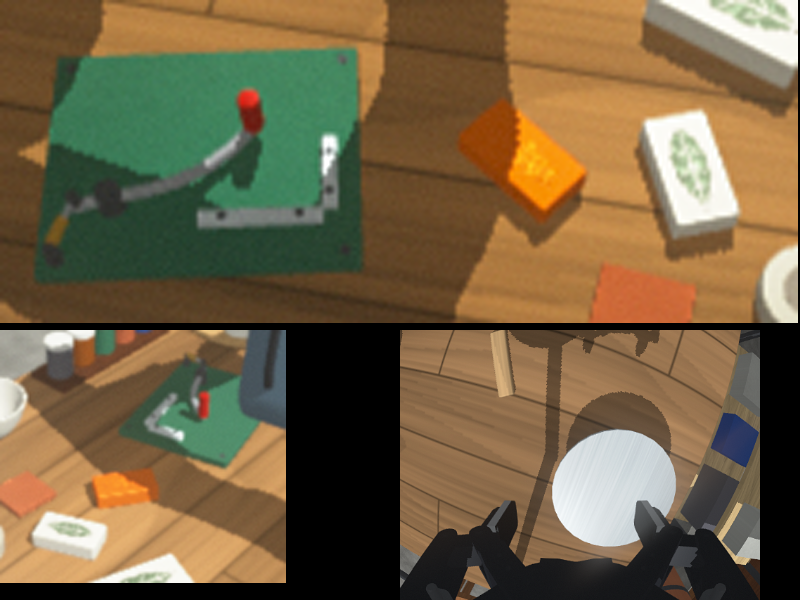

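The composite shows the clip pivot at lower left of the holder, the knob at crop (248,97), and the fence corner at crop (325,212). The board corners are at crop (58,57), (356,48), (363,270) and (35,282).

```bash
cat >> h.py <<'E'
def fit(P,Q):  # 2D rigid P->Q
    P,Q=np.array(P,float),np.array(Q,float);p,q=P.mean(0),Q.mean(0)
    H=(P-p).T@(Q-q);a=np.arctan2(H[0,1]-H[1,0],H[0,0]+H[1,1])
    R=np.array([[np.cos(a),-np.sin(a)],[np.sin(a),np.cos(a)]]);t=q-R@p
    return a,t,np.linalg.norm(P@R.T+t-Q,axis=1)
E
python3 - <<'E'
from h import *
S=dict(np.load('last_scene.npz'))
c=np.array([(58,57),(356,48),(363,270),(35,282)])/3.8+[145,160]
W=[onplane(S,u,v,.018)[:2] for u,v in c]
a,t,e=fit([(-.115,-.145),(-.115,.145),(.115,.145),(.115,-.145)],W)
print(np.degrees(a),t,e,np.round(W,3).tolist())
R=np.array([[np.cos(a),-np.sin(a)],[np.sin(a),np.cos(a)]])
pv=R@[.046,-.08]+t;print('pivot',pv,'seat',R@[.03,.055]+t)
k=onplane(S,*(np.array((249,97))/3.8+[145,160]),.083)[:2]
print('knob',k,np.linalg.norm(k-pv),'holder',R.T@(k-t))
E
```

```text
12.709943102609834 [ 0.55287578 -0.17635614] [0.00198978 0.002161   0.00163757 0.0022072 ] [[0.471, -0.343], [0.409, -0.062], [0.635, -0.01], [0.697, -0.29]]
pivot [ 0.61534985 -0.24427514] seat [ 0.57003982 -0.11610338]
knob [ 0.51679636 -0.13531951] 0.14691534652672408 holder [-0.02616664  0.04796912]
```

```bash
cat >> h.py <<'E'
from scipy.spatial.transform import Rotation as Ro
def down(yx):  # tool down, x axis at yaw yx deg
    c,s=np.cos(np.radians(yx)),np.sin(np.radians(yx));return np.array([[c,s,0],[s,-c,0],[0,0,-1]])
def rows(targets,p=None,R=None):
    s=state();p=s['ee_pos'] if p is None else np.array(p);R=s['orientation'] if R is None else R
    for tp,yx in targets:
        d=R.T@(np.array(tp)-p)/.5;w=Ro.from_matrix(R.T@down(yx)).as_rotvec()/(2*np.pi)
        print(d.round(4).tolist(),w.round(4).tolist())
E
python3 - <<'E'
from h import *
rows([((.500,-.1353,.17),-48)],(.194,-.541,.206))
E
```

```text
[0.8497, -0.5575, 0.073] [-0.0002, 0.0001, 0.188]
```

jog_arm:
  series:
    - [0.85,-0.557,0.072,0,0,0.188,0]
    - [0.85,-0.557,0.072,0,0,0.188,0]
    - [0.85,-0.557,0.072,0,0,0.188,0]
    - [0.85,-0.557,0.072,0,0,0.188,0]
    - [0.85,-0.557,0.072,0,0,0.188,0]
    - [0.85,-0.557,0.072,0,0,0.188,0]
    - [0.85,-0.557,0.072,0,0,0.188,0]
    - [0.85,-0.557,0.072,0,0,0.188,0]
  grip_force: 30

```text
t: 1.15
ee_pos: [0.4788, -0.164, 0.1725]
orientation: [[0.668, -0.744, 0.0], [-0.744, -0.668, -0.0], [0.0, -0.0, -1.0]]
ft_force: [0.4, -1.5, 0.1]
width: 0.499
grasp_force: 0.0
```

jog_arm:
  series:
    - [0,0,0,0,0,0,0]
    - [0,0,0,0,0,0,0]

```text
t: 1.4
ee_pos: [0.4777, -0.1655, 0.1724]
orientation: [[0.67, -0.742, -0.001], [-0.742, -0.67, -0.0], [-0.0, 0.001, -1.0]]
ft_force: [0.2, -0.1, -0.6]
width: 0.505
grasp_force: 0.0
```

```bash
python3 - <<'E'
from h import *
d=grab('wrist','w1');s=state();print(s['t'],s['ee_pos'],s['orientation'].round(3).tolist(),s['width'])
E
```

```text
1.45 [ 0.47750823 -0.16628502  0.17248908] [[0.669, -0.743, -0.0], [-0.743, -0.669, -0.0], [-0.0, 0.001, -1.0]] 0.49754353638928034
```

View pics/w1.png

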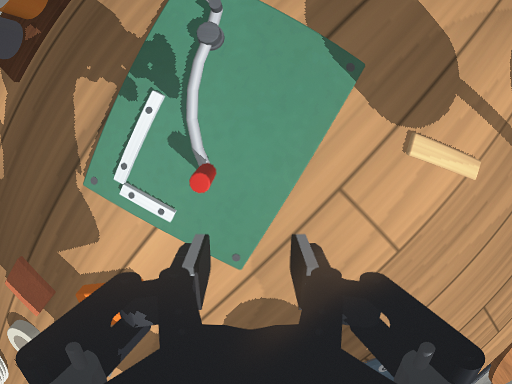

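The wrist view shows the knob top at (200,182) and the pivot cap near (210,33). The far fence runs (157,95)–(122,180) and the end fence (122,187)–(172,215). I'll refine these with masks.

```bash
python3 - <<'E'
from h import *
d=dict(np.load('last_wrist.npz'));f=d['frame'];h=cv2.cvtColor(f,cv2.COLOR_BGR2HSV)
S=dict(np.load('last_scene.npz'))
red=((h[...,0]<6)|(h[...,0]>174))&(h[...,1]>150)&(h[...,2]>90)
red[:150]=0;red[215:]=0;red[:,:170]=0;red[:,240:]=0
ys,xs=np.where(red);print('red bbox',xs.min(),xs.max(),ys.min(),ys.max())
# top face is the brighter disc: min enclosing via V
v=h[...,2];print('V', np.percentile(v[red],[10,50,90]))
top=red&(v>np.percentile(v[red],45));ys,xs=np.where(top);print('top',xs.mean(),ys.mean(),len(xs))
for z in(.083,): print('knob',onplane(d,200,182,z,True))
print('tri',tri(ray(d,200,182,True),ray(S,210.5,185.5)))
a=np.radians(12.71);R=np.array([[np.cos(a),-np.sin(a)],[np.sin(a),np.cos(a)]]);t=np.array([.5529,-.1764])
g=((h[...,1]<50)&(h[...,2]>150)).astype(np.uint8);g[:80]=0;g[230:]=0;g[:,:100]=0;g[:,180:]=0
n,l,st,c=cv2.connectedComponentsWithStats(g)
for i in range(1,n):
    if st[i,4]>100:
        cn=max(cv2.findContours((l==i).astype(np.uint8),0,1)[0],key=len)
        b=cv2.boxPoints(cv2.minAreaRect(cn));W=np.array([onplane(d,u,w,.028,True)[:2] for u,w in b])
        print(st[i],b.round(1).tolist(),W.round(4).tolist(),'H',((W-t)@R).round(4).tolist())
g=((h[...,0]>55)&(h[...,0]<90)&(h[...,1]>100)).astype(np.uint8)
for u,w in((365,66),(241,268),(84,184)):
    W=onplane(d,u,w,.018,True)[:2];print('bc',W,(W-t)@R)
W=onplane(d,210,33,.04,True)[:2];print('pivot cap',W,(W-t)@R)
E
```

```text
red bbox 190 215 164 192
V [118. 214. 221.]
top 199.8833922261484 182.68551236749116 283
knob [ 0.51729404 -0.14069938  0.083     ]
tri (array([ 0.51570621, -0.13780349,  0.07819972]), np.float64(0.003935184561867405))
[ 114   91   63  131 1911] [[105.30000305175781, 95.9000015258789], [163.5, 89.80000305175781], [177.10000610351562, 220.3000030517578], [118.9000015258789, 226.3000030517578]] [[0.6622, -0.1271], [0.6107, -0.1746], [0.5067, -0.0711], [0.5566, -0.0133]] H [[0.1175, 0.024], [0.0568, -0.0109], [-0.0219, 0.1129], [0.0394, 0.1583]]
bc [ 0.46810974 -0.34498119] [-0.11980321 -0.14579505]
bc [ 0.40753914 -0.06961734] [-0.11830502  0.13614786]
bc [ 0.6263429  -0.01920144] [0.10622954 0.13718794]
pivot cap [ 0.6099744  -0.25088384] [ 0.03928818 -0.08521601]
```

```bash
python3 - <<'E'
from h import *
rows([((.5165,-.1395,.10),-48),((.5165,-.1395,.048),-48)])
E
```

```text
[0.0124, -0.0939, 0.1449] [0.0001, 0.0, -0.0]
[0.0124, -0.0939, 0.2489] [0.0001, 0.0, -0.0]
```

jog_arm:
  series:
    - [0.0124,-0.094,0.14,0,0,0,0.2]
    - [0.0124,-0.094,0.14,0,0,0,0.2]
    - [0.0124,-0.094,0.19,0,0,0,0.2]
    - [0.0124,-0.094,0.249,0,0,0,0.2]
    - [0.0124,-0.094,0.249,0,0,0,-1]
    - [0.0124,-0.094,0.249,0,0,0,-1]
    - [0.0124,-0.094,0.249,0,0,0,-1]
    - [0.0124,-0.094,0.249,0,0,0,-1]
  grip_force: 30

```text
t: 2.45
ee_pos: [0.5166, -0.1403, 0.049]
orientation: [[0.669, -0.743, -0.0], [-0.743, -0.669, -0.002], [0.001, 0.002, -1.0]]
ft_force: [-3.9, -4.9, -4.7]
width: 0.215
grasp_force: 29.5
```

jog_arm:
  series:
    - [0,0,0,0,0,0,-1]
    - [0,0,0,0,0,0,-1]

```text
t: 2.7
ee_pos: [0.5165, -0.1403, 0.0489]
orientation: [[0.669, -0.743, -0.0], [-0.743, -0.669, -0.002], [0.001, 0.002, -1.0]]
ft_force: [-4.5, -6.0, -4.1]
width: 0.214
grasp_force: 29.5
```

```bash
python3 - <<'E'
from h import *
s=state();print(s['ft_force'],s['grasp_force'],s['width'])
a=np.radians(12.71);R=np.array([[np.cos(a),-np.sin(a)],[np.sin(a),np.cos(a)]])
k=s['ee_pos'][:2]
for pv in (np.array([.6135,-.247]),):
    r=k-pv;print(k,pv,np.linalg.norm(r),np.degrees(np.arctan2(*r[::-1])))
    T=[]
    for th in np.linspace(0,1.17,9)[1:]:
        c,q=np.cos(th),np.sin(th);p=pv+np.array([[c,-q],[q,c]])@r
        T.append(((*p,.049),-48+np.degrees(th)))
    rows(T)
E
```

```text
[-4.5171164  -5.97214806 -4.09168157] 29.48814332485199 0.21354128097789873
[ 0.51654735 -0.14033004] [ 0.6135 -0.247 ] 0.14414678570249487 132.26779521345378
[0.0033, 0.042, -0.0001] [0.0003, -0.0002, -0.0233]
[0.0126, 0.0831, 0.0] [0.0003, -0.0002, -0.0466]
[0.0279, 0.1223, 0.0001] [0.0003, -0.0001, -0.0698]
[0.0487, 0.159, 0.0002] [0.0003, -0.0001, -0.0931]
[0.0746, 0.1922, 0.0003] [0.0003, -0.0001, -0.1164]
[0.1051, 0.2212, 0.0004] [0.0003, -0.0001, -0.1397]
[0.1395, 0.2456, 0.0005] [0.0004, -0.0, -0.1629]
[0.1771, 0.2646, 0.0005] [0.0004, -0.0, -0.1862]
```

jog_arm:
  series:
    - [0.0033,0.042,0,0,0,-0.0233,-1]
    - [0.0033,0.042,0,0,0,-0.0233,-1]
    - [0.0126,0.083,0,0,0,-0.0466,-1]
    - [0.0126,0.083,0,0,0,-0.0466,-1]
    - [0.028,0.122,0,0,0,-0.07,-1]
    - [0.028,0.122,0,0,0,-0.07,-1]
    - [0.0487,0.159,0,0,0,-0.0931,-1]
    - [0.0487,0.159,0,0,0,-0.0931,-1]

```text
t: 3.7
ee_pos: [0.4714, -0.2098, 0.0486]
orientation: [[0.968, -0.252, -0.006], [-0.252, -0.968, 0.002], [-0.007, -0.0, -1.0]]
ft_force: [-14.4, 3.5, 9.6]
width: 0.211
grasp_force: 31.2
```

```bash
python3 - <<'E'
from h import *
s=state();print(s['ft_force'],s['grasp_force'],s['width'],s['ee_pos'])
k=s['ee_pos'][:2];pv=np.array([.6135,-.247]);r=k-pv;r*=.1445/np.linalg.norm(r);an=np.degrees(np.arctan2(*r[::-1]));print(an)
T=[]
for th in np.linspace(0,1.17-np.radians(an-132.27),5)[1:]:
        c,q=np.cos(th),np.sin(th);p=pv+np.array([[c,-q],[q,c]])@r
        T.append(((*p,.049),an-180.27+np.degrees(th)))
rows(T)
E
```

```text
[-14.38233531   3.52113078   9.63378327] 31.189303994178772 0.2112894997935335 [ 0.47142237 -0.20982807  0.04864928]
165.3382798814323
[0.0078, 0.0427, -0.0008] [-0.0001, 0.001, -0.0227]
[0.0172, 0.0844, -0.0008] [-0.0002, 0.001, -0.0462]
[0.0327, 0.1243, -0.0009] [-0.0003, 0.001, -0.0698]
[0.0538, 0.1615, -0.0011] [-0.0003, 0.001, -0.0934]
```

```bash
python3 - <<'E'
from h import *
s=state()
k=s['ee_pos'][:2];pv=np.array([.6102,-.2508]);r=k-pv;r*=.145/np.linalg.norm(r);an=np.degrees(np.arctan2(*r[::-1]));
r0=np.array([.5165,-.1403])-pv;a0=np.degrees(np.arctan2(*r0[::-1]));print(an,a0)
T=[]
for th in np.linspace(0,1.17-np.radians(an-a0),5)[1:]:
        c,q=np.cos(th),np.sin(th);p=pv+np.array([[c,-q],[q,c]])@r
        T.append(((*p,.049),-14.6+np.degrees(th)))
rows(T)
E
```

```text
163.55158693676913 130.29673808050768
[0.0012, 0.0427, -0.0007] [-0.0001, 0.001, -0.0234]
[0.0092, 0.0846, -0.0008] [-0.0002, 0.001, -0.0469]
[0.0233, 0.1249, -0.0009] [-0.0003, 0.001, -0.0704]
[0.0431, 0.1627, -0.001] [-0.0003, 0.001, -0.0938]
```

jog_arm:
  series:
    - [-0.002,0.043,0,0,0,-0.0234,-1]
    - [-0.002,0.043,0,0,0,-0.0234,-1]
    - [0.006,0.085,0,0,0,-0.047,-1]
    - [0.006,0.085,0,0,0,-0.047,-1]
    - [0.02,0.125,0,0,0,-0.07,-1]
    - [0.02,0.125,0,0,0,-0.07,-1]
    - [0.04,0.1625,0,0,0,-0.0935,-1]
    - [0.04,0.1625,0,0,0,-0.0935,-1]

```text
t: 4.7
ee_pos: [0.4733, -0.2966, 0.0489]
orientation: [[0.945, 0.326, -0.0], [0.326, -0.945, -0.004], [-0.002, 0.003, -1.0]]
ft_force: [-5.6, -5.0, -0.0]
width: 0.215
grasp_force: 31.0
```

```bash
python3 - <<'E'
from h import *
s=state();pv=np.array([.6102,-.2508]);r=s['ee_pos'][:2]-pv
print(np.radians(np.degrees(np.arctan2(*r[::-1]))%360-130.3),np.linalg.norm(r),s['width'],s['grasp_force'])
E
```

```text
1.190111429283043 0.14438809949595197 0.21492146647410976 30.98852813243866
```

jog_arm:
  series:
    - [0,0,0,0,0,0,0.1]
    - [0,0,0,0,0,0,0.1]
    - [0,0,0,0,0,0,0.1]
    - [0,0,-0.1,0,0,0,0.1]
    - [0,0,-0.2,0,0,0,0.1]
    - [0,0,-0.3,0,0,0,0.1]
    - [0,0,-0.3,0,0,0,0.1]

```text
t: 5.58
ee_pos: [0.476, -0.2957, 0.2036]
orientation: [[0.944, 0.329, 0.007], [0.329, -0.944, -0.007], [0.005, 0.009, -1.0]]
ft_force: [-0.2, 0.0, 0.2]
width: 0.548
grasp_force: 0.0
```

```bash
python3 - <<'E'
from h import *
rows([((.567,-.12,.20),60),((.567,-.12,.20),102.7)])
E
```

```text
[0.2874, -0.272, 0.0062] [0.0016, -0.0002, -0.1134]
[0.2874, -0.272, 0.0062] [0.0017, 0.0004, -0.232]
```

jog_arm:
  series:
    - [0.287,-0.272,0.006,0,0,-0.232,1]
    - [0.287,-0.272,0.006,0,0,-0.232,1]
    - [0.287,-0.272,0.006,0,0,-0.232,1]
    - [0.287,-0.272,0.006,0,0,-0.232,1]
    - [0.287,-0.272,0.006,0,0,-0.232,1]
    - [0.287,-0.272,0.006,0,0,-0.232,1]
    - [0.287,-0.272,0.006,0,0,-0.232,1]
    - [0.287,-0.272,0.006,0,0,-0.232,1]

```text
t: 6.58
ee_pos: [0.5636, -0.1175, 0.1939]
orientation: [[-0.225, 0.974, -0.002], [0.974, 0.225, 0.001], [0.001, -0.001, -1.0]]
ft_force: [-0.0, 0.4, 0.5]
width: 1.001
grasp_force: 0.0
```

jog_arm:
  series:
    - [0,0,0,0,0,0,1]
    - [0,0,0,0,0,0,1]
    - [0,0,0,0,0,0,1]

```text
t: 6.95
ee_pos: [0.5641, -0.1181, 0.1949]
orientation: [[-0.218, 0.976, -0.0], [0.976, 0.218, 0.0], [0.0, -0.0, -1.0]]
ft_force: [-0.5, 0.1, 0.3]
width: 0.996
grasp_force: 0.0
```

```bash
python3 - <<'E'
from h import *
d=grab('wrist','w2');s=state();print(s['t'],s['ee_pos'],s['orientation'].round(4).tolist(),s['width'])
E
```

```text
7.0 [ 0.56407915 -0.11809307  0.19496818] [[-0.2189, 0.9757, -0.0002], [0.9757, 0.2189, 0.0001], [0.0001, -0.0002, -1.0]] 0.9999829173334149
```

View pics/w2.png

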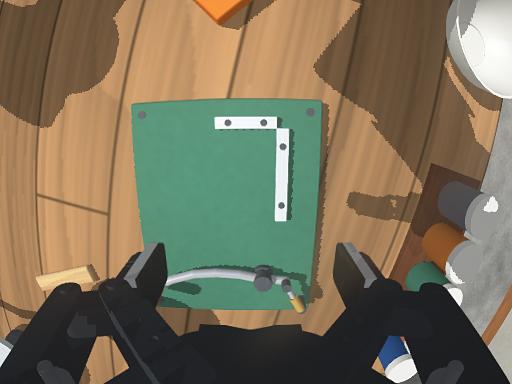

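Here the clip is fully back (arm across the bottom at y≈275). The end fence spans (215–277, 118–129) and the far fence (276–289, 128–221), both clear.

```bash
python3 - <<'E'
from h import *
d=dict(np.load('last_wrist.npz'));f=d['frame'];h=cv2.cvtColor(f,cv2.COLOR_BGR2HSV)
g=(h[...,1]<60)&(h[...,2]>140)
P=lambda u,v,z:onplane(d,u,v,z,True)[:2]
end=np.array([P(c,np.where(g[110:140,c])[0].max()+110.5,.028) for c in range(220,268)])
far=np.array([P(np.where(g[r,262:300])[0].min()+261.5,r,.028) for r in range(140,216)])
def line(p):
    c=np.median(p,0);v=cv2.fitLine(p.astype(np.float32),cv2.DIST_HUBER,0,.01,.01).ravel();return v[2:],v[:2]
ce,ve=line(end);cf,vf=line(far)
print('end dir',np.degrees(np.arctan2(ve[1],ve[0])),'far dir',np.degrees(np.arctan2(vf[1],vf[0])))
s=np.linalg.solve(np.stack([ve,-vf],1),cf-ce);cor=ce+s[0]*ve;print('corner',cor)
for yw in (12.0,12.7,13.4):
    a=np.radians(yw);R=np.array([[np.cos(a),-np.sin(a)],[np.sin(a),np.cos(a)]])
    t=cor-R@[.06,.11];print(yw,'origin',t,'seat',cor-R@[.03,.055],'pivot',R@[.046,-.08]+t)
W=np.array([P(u,v,.018) for u,v in((132,104),(321.5,100.5))]);print(W.round(4).tolist(),np.degrees(np.arctan2(*(W[1]-W[0])[::-1])),np.linalg.norm(W[1]-W[0]))
print('fence lens',[np.linalg.norm(P(*a,.028)-P(*b,.028)) for a,b in(((215,129),(275.5,129)),((275.5,129),(275,221)))])
rows([((.490,.259,.17),20)])
E
```

```text
end dir 12.401898 far dir -77.28787
corner [ 0.5823654  -0.06175054]
12.0 origin [ 0.54654682 -0.18182148] seat [ 0.56445611 -0.12178601] pivot [ 0.60817455 -0.25050935]
12.7 origin [ 0.5480164  -0.18225011] seat [ 0.5651909  -0.12200032] pivot [ 0.61047869 -0.25017995]
13.4 origin [ 0.54949111 -0.18266076] seat [ 0.56592825 -0.12220565] pivot [ 0.61277863 -0.24982243]
[[0.4083, -0.0662], [0.6279, -0.0167]] 12.712020839852698 0.22507739322219572
fence lens [np.float64(0.06796419487370144), np.float64(0.11005970324002462)]
[0.7683, 0.0205, 0.05] [-0.0, 0.0, 0.2296]
```

jog_arm:
  series:
    - [0.768,0.02,0.05,0,0,0.23,1]
    - [0.768,0.02,0.05,0,0,0.23,1]
    - [0.768,0.02,0.05,0,0,0.23,1]
    - [0.768,0.02,0.05,0,0,0.23,1]
    - [0.768,0.02,0.05,0,0,0.23,1]
    - [0.768,0.02,0.05,0,0,0.23,1]
    - [0.768,0.02,0.05,0,0,0.23,1]
    - [0.768,0.02,0.05,0,0,0.23,1]

```text
t: 8.0
ee_pos: [0.4882, 0.2614, 0.1699]
orientation: [[0.93, 0.368, -0.0], [0.368, -0.93, 0.001], [-0.0, -0.001, -1.0]]
ft_force: [-0.0, -0.0, -0.0]
width: 1.001
grasp_force: 0.0
```

jog_arm:
  series:
    - [0,0,0,0,0,0,1]
    - [0,0,0,0,0,0,1]
    - [0,0,0,0,0,0,1]

```text
t: 8.38
ee_pos: [0.4897, 0.2581, 0.1702]
orientation: [[0.928, 0.372, 0.0], [0.372, -0.928, 0.0], [0.0, 0.0, -1.0]]
ft_force: [1.1, -0.8, -0.1]
width: 1.0
grasp_force: 0.0
```

```bash
python3 - <<'E'
from h import *
d=grab('wrist','w3');s=state();print(s['t'],s['ee_pos'],s['orientation'].round(4).tolist(),s['width'])
E
```

```text
8.425 [0.48964929 0.25810256 0.17020627] [[0.9286, 0.3711, 0.0001], [0.3711, -0.9286, 0.0001], [0.0001, -0.0, -1.0]] 0.9989863588186064
```

View pics/w3.png

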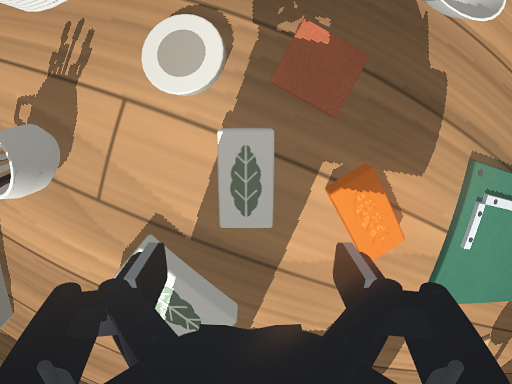

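The mould's top is at (218–274, 128–228). The bigger mould sits at lower left and the orange one to the right.

```bash
python3 - <<'E'
from h import *
d=dict(np.load('last_wrist.npz'));f=d['frame'];h=cv2.cvtColor(f,cv2.COLOR_BGR2HSV);S=dict(np.load('last_scene.npz'))
g=((h[...,1]<45)&(h[...,2]>110)).astype(np.uint8);g[:110]=0;g[240:]=0;g[:,:200]=0;g[:,290:]=0
g=cv2.morphologyEx(g,2,np.ones((3,3)));g=cv2.morphologyEx(g,3,np.ones((25,25)))
c=max(cv2.findContours(g,0,1)[0],key=cv2.contourArea);q=cv2.approxPolyDP(c,6,True)[:,0];print(q.tolist())
b=[(218.5,129),(274,128.5),(273,228),(220,228)]
W=np.array([onplane(d,u,v,.03,True)[:2] for u,v in b]);print(W.round(4).tolist())
print('ctr',W.mean(0),'len',np.linalg.norm(W-np.roll(W,-1,0),axis=1))
yaw=[np.degrees(np.arctan2(*(W[i]-W[j])[::-1])) for i,j in((0,3),(1,2))];print(yaw)
for a,bb in zip(b,[]): pass
for (u,v),(us,vs) in zip(b,[(338,217),(322,221),(314,193),(329,189)]): print(tri(ray(d,u,v,True),ray(S,us,vs)))
y=np.radians(np.mean(yaw));ux=np.array([np.cos(y),np.sin(y)]);uy=np.array([ux[1],-ux[0]])
for n,(u,v) in dict(big=(238,300),big2=(150,238),or1=(372,258),or2=(327,190)).items():
    p=onplane(d,u,v,.03,True)[:2]-W.mean(0);print(n,p@ux,p@uy)
E
```

```text
[[218, 130], [220, 226], [270, 227], [273, 130]]
[[0.5269, 0.3082], [0.5485, 0.2551], [0.4466, 0.2132], [0.4244, 0.2685]]
ctr [0.48659895 0.26124989] len [0.0573389  0.1102341  0.05962892 0.10987214]
[np.float64(21.170331192634283), np.float64(22.363447779706096)]
(array([0.52587391, 0.30824433, 0.02148082]), np.float64(0.0012025075809554836))
(array([0.54858712, 0.25472363, 0.0183474 ]), np.float64(0.0016824868101534944))
(array([0.45031221, 0.21565415, 0.03278051]), np.float64(0.006029251115848611))
(array([0.42305628, 0.26857401, 0.02602828]), np.float64(0.000853340392709204))
big -0.15492174062055084 -0.011166750368364588
big2 -0.06947557461703335 -0.11445263029638472
or1 -0.09828759226896244 0.1563389932239059
or2 -0.010550674147262015 0.08863545792561837
```

```bash
python3 - <<'E'
from h import *
rows([((.4866,.2612,.06),21.8),((.4866,.2612,.012),21.8)])
E
```

```text
[-0.0034, -0.008, 0.2204] [-0.0, -0.0, -0.0]
[-0.0034, -0.008, 0.3164] [-0.0, -0.0, -0.0]
```

jog_arm:
  series:
    - [-0.0034,-0.008,0.12,0,0,0,1]
    - [-0.0034,-0.008,0.22,0,0,0,1]
    - [-0.0034,-0.008,0.27,0,0,0,1]
    - [-0.0034,-0.008,0.316,0,0,0,1]
    - [-0.0034,-0.008,0.316,0,0,0,1]
    - [-0.0034,-0.008,0.316,0,0,0,-1]
    - [-0.0034,-0.008,0.316,0,0,0,-1]
    - [-0.0034,-0.008,0.316,0,0,0,-1]
  grip_force: 40

```text
t: 9.43
ee_pos: [0.4871, 0.2619, 0.0132]
orientation: [[0.929, 0.371, 0.002], [0.371, -0.929, 0.001], [0.002, 0.0, -1.0]]
ft_force: [-0.2, 0.0, -0.1]
width: 0.378
grasp_force: 0.0
```

jog_arm:
  series:
    - [0,0,0,0,0,0,-1]
    - [0,0,0,0,0,0,-1]
    - [0,0,0,0,0,0,-1]

```text
t: 9.8
ee_pos: [0.4863, 0.2617, 0.0121]
orientation: [[0.929, 0.371, -0.0], [0.371, -0.929, 0.0], [-0.0, -0.0, -1.0]]
ft_force: [-1.5, -0.5, 0.6]
width: 0.001
grasp_force: 0.0
```

jog_arm:
  series:
    - [0,0,-0.08,0,0,0,-1]
    - [0,0,-0.16,0,0,0,-1]
    - [0,0,-0.24,0,0,0,-1]
    - [0,0,-0.24,0,0,0,-1]
    - [0,0,-0.24,0,0,0,-1]

```text
t: 10.42
ee_pos: [0.4859, 0.2616, 0.1316]
orientation: [[0.929, 0.371, -0.001], [0.371, -0.929, -0.0], [-0.001, -0.0, -1.0]]
ft_force: [1.0, 0.1, 0.1]
width: -0.0
grasp_force: 0.0
```

```bash
python3 - <<'E'
from h import *
d=grab('wrist','w4');s=state();print(s['t'],s['ee_pos'],s['orientation'].round(4).tolist(),s['width'],s['grasp_force'])
rows([((.5605,-.124,.135),102.6)])
E
```

```text
10.475 [0.48541176 0.26144482 0.13091936] [[0.9287, 0.3707, -0.002], [0.3707, -0.9287, -0.0006], [-0.0021, -0.0002, -1.0]] -0.0032472034272530356 0.0
[-0.1463, 0.7716, -0.008] [-0.0003, 0.0002, -0.2246]
```

View pics/w4.png

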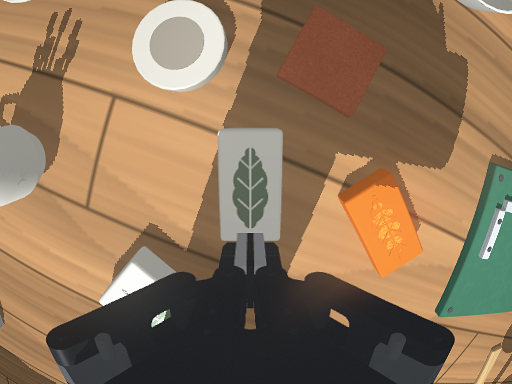

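The fingers closed on nothing (width 0). The mould lies at (218–282, 128–240) in view, so I'll measure it again.

```bash
python3 - <<'E'
from h import *
d=dict(np.load('last_wrist.npz'))
b=[(218.5,129),(282,128.5),(281.5,240),(220,239)]
for z in (0.03,.0):
    W=np.array([onplane(d,u,v,z,True)[:2] for u,v in b]);print(W.round(4).tolist(),W.mean(0),np.linalg.norm(W-np.roll(W,-1,0),axis=1))
T=d['cam_to_world'];s=state();K=d['camera_matrix']
def proj(p):
    c=T[:3,:3].T@(p-T[:3,3]);th=np.arctan2(np.hypot(c[0],c[1]),c[2]);k=th/np.hypot(c[0],c[1]);return K[0,0]*c[0]*k+K[0,2],K[1,1]*c[1]*k+K[1,2]
print('tcp px',proj(s['ee_pos']),T.round(3).tolist())
g=grab('scene');
cv2.imwrite('pics/s2.png',cv2.resize(g['frame'][130:250,250:400],None,fx=4,fy=4))
E
```

```text
[[0.5269, 0.3088], [0.5486, 0.2557], [0.4477, 0.2126], [0.4259, 0.2701]] [0.48724193 0.2617961 ] [0.0574225  0.10972812 0.06154769 0.10811258]
[[0.5239, 0.311], [0.548, 0.252], [0.4359, 0.2041], [0.4117, 0.2681]] [0.47985819 0.25877744] [0.06381416 0.12194187 0.06839851 0.1201465 ]
tcp px (np.float64(250.30315391059605), np.float64(231.7554957926536)) [[0.371, -0.891, -0.263, 0.554], [-0.929, -0.355, -0.105, 0.289], [-0.0, 0.283, -0.959, 0.3], [0.0, 0.0, 0.0, 1.0]]
```

View pics/s2.png

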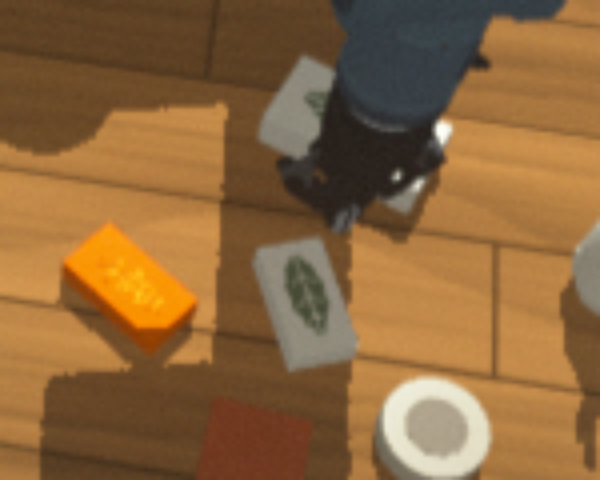

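```bash
python3 - <<'E'
from h import *
d=dict(np.load('last_wrist.npz'));S=dict(np.load('last_scene.npz'));s=state()
print(s['t'],s['ee_pos'],tri(ray(d,250,234,True),ray(S,335.7,185.5)))
def projp(d,p):
    T=d['cam_to_world'];c=T[:3,:3].T@(np.array(p)-T[:3,3]);K=d['camera_matrix'];return (K[:2,:2]@(c[:2]/c[2])+K[:2,2]).round(1)
print('tcp in scene',projp(S,s['ee_pos']))
c=(np.array([(254,252),(322,239),(357,355),(292,370)])/4+[250,130])
print('mould top now',[onplane(S,u,v,.03)[:2].round(3).tolist() for u,v in c])
D=grab('side');print('tcp in side',projp(D,s['ee_pos']),'mould top ctr side',projp(D,(.487,.262,.03)))
E
```

```text
10.525 [0.48519929 0.26140571 0.13058209] (array([0.50042713, 0.26726519, 0.17561155]), np.float64(0.004195142468805153))
tcp in scene [331.5 188.9]
mould top now [[0.452, 0.216], [0.428, 0.274], [0.536, 0.311], [0.56, 0.258]]
tcp in side [199.9 208.4] mould top ctr side [200.8 229.5]
```

jog_arm:
  series:
    - [0.002,0,0.1,0,0,0,-1]
    - [0.002,0,0.17,0,0,0,-1]
    - [0.002,0,0.17,0,0,0,-1]

```text
t: 10.95
ee_pos: [0.4837, 0.261, 0.0433]
orientation: [[0.929, 0.371, -0.008], [0.371, -0.929, -0.002], [-0.009, -0.001, -1.0]]
ft_force: [-0.4, -0.5, -0.5]
width: 0.0
grasp_force: 0.0
```

jog_arm:
  series:
    - [0,0,0.006,0,0,0,-1]
    - [0,0,0.012,0,0,0,-1]
    - [0,0,0.018,0,0,0,-1]
    - [0,0,0.024,0,0,0,-1]

```text
t: 11.45
ee_pos: [0.4876, 0.2622, 0.0356]
orientation: [[0.929, 0.371, 0.001], [0.371, -0.929, 0.0], [0.001, 0.0, -1.0]]
ft_force: [0.7, -0.3, -0.6]
width: 0.002
grasp_force: 0.0
```

jog_arm:
  series:
    - [0,0,0.004,0,0,0,-1]
    - [0,0,0.008,0,0,0,-1]
    - [0,0,0.012,0,0,0,-1]
    - [0,0,0.012,0,0,0,-1]

```text
t: 11.95
ee_pos: [0.4871, 0.2621, 0.0289]
orientation: [[0.929, 0.371, -0.0], [0.371, -0.929, -0.0], [-0.0, -0.0, -1.0]]
ft_force: [-0.6, 0.2, 0.1]
width: -0.003
grasp_force: 0.0
```

```bash
python3 - <<'E'
from h import *
s=state();print(s['ee_pos'],s['ft_force'])
D=grab('side');d=grab('wrist')
c=np.zeros((600,800,3),np.uint8);a=cv2.resize(D['frame'][185:255,150:260],None,fx=5,fy=5);c[:350,:550]=a
w=cv2.resize(d['frame'][80:320,100:400],None,fx=1,fy=1);c[355:595,:300]=w
S=grab('scene');b=cv2.resize(S['frame'][150:230,270:380],None,fx=3,fy=3);c[355:595,310:640]=b
cv2.imwrite('pics/t.png',c)
E
```

```text
[0.48705282 0.2620517  0.02887561] [-0.61987251  0.21840566  0.08248025]
```

View pics/t.png

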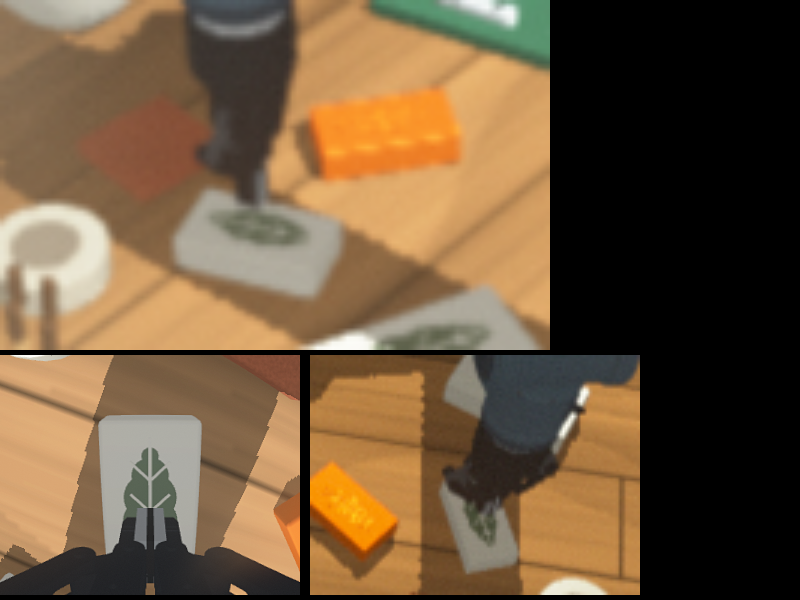

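The side view shows the shut tips at crop (252,202), clearly above the mould top, though the reported TCP is at 0.029. So the tips stand about 15–20 mm behind the reported TCP. I'll probe the mould top by touch.

jog_arm:
  series:
    - [0,0,0.012,0,0,0,-1]
    - [0,0,0.024,0,0,0,-1]
    - [0,0,0.034,0,0,0,-1]
    - [0,0,0.036,0,0,0,-1]
    - [0,0,0.036,0,0,0,-1]

```text
t: 12.72
ee_pos: [0.4872, 0.2621, 0.011]
orientation: [[0.929, 0.371, -0.0], [0.371, -0.929, -0.0], [-0.0, -0.0, -1.0]]
ft_force: [0.0, 0.1, 0.4]
width: 0.001
grasp_force: 0.0
```

jog_arm:
  series:
    - [0,0,0.002,0,0,0,-1]
    - [0,0,0.004,0,0,0,-1]
    - [0,0,0.004,0,0,0,-1]

```text
t: 13.1
ee_pos: [0.4873, 0.2621, 0.0091]
orientation: [[0.929, 0.371, 0.0], [0.371, -0.929, 0.0], [0.0, -0.0, -1.0]]
ft_force: [-0.5, -1.1, 0.3]
width: 0.002
grasp_force: 0.0
```

jog_arm:
  series:
    - [0,0,0.002,0,0,0,-1]
    - [0,0,0.004,0,0,0,-1]
    - [0,0,0.004,0,0,0,-1]

```text
t: 13.48
ee_pos: [0.4872, 0.2621, 0.007]
orientation: [[0.929, 0.371, -0.0], [0.371, -0.929, -0.0], [-0.0, -0.0, -1.0]]
ft_force: [0.6, 0.4, 0.4]
width: 0.001
grasp_force: 0.0
```

jog_arm:
  series:
    - [0,0,0.002,0,0,0,-1]
    - [0,0,0.004,0,0,0,-1]
    - [0,0,0.006,0,0,0,-1]
    - [0,0,0.006,0,0,0,-1]

```text
t: 13.98
ee_pos: [0.4873, 0.2621, 0.0048]
orientation: [[0.929, 0.371, -0.0], [0.371, -0.929, -0.0], [-0.0, 0.0, -1.0]]
ft_force: [-3.0, -0.6, 7.2]
width: -0.001
grasp_force: 3.3
```

jog_arm:
  series:
    - [0,0,0.002,0,0,0,-1]
    - [0,0,0.004,0,0,0,-1]
    - [0,0,0.006,0,0,0,-1]
    - [0,0,0.006,0,0,0,-1]

```text
t: 14.48
ee_pos: [0.4873, 0.2621, 0.0046]
orientation: [[0.928, 0.371, -0.001], [0.371, -0.928, -0.001], [-0.001, 0.0, -1.0]]
ft_force: [-14.1, -6.1, 32.6]
width: 0.0
grasp_force: 16.6
```

```bash
python3 - <<'E'
from h import *
s=state();print(s['ee_pos'],s['ft_force'],s['joints'])
S=dict(np.load('last_scene.npz'));grab('scene');grab('side');grab('wrist')
W=dict(np.load('last_wrist.npz'))
# tip in wrist: brightness of the pad columns
f=W['frame'];print(f[180:260:4,235:266:5].mean(2).astype(int).tolist())
D=dict(np.load('last_side.npz'));print(D['frame'][216:236,194:208:2].mean(2).astype(int).tolist())
T=W['cam_to_world'];print(T.round(3).tolist())
E
```

```text
[0.48733603 0.26210433 0.00461611] [-14.10482648  -6.0594161   32.64575994] [ 1.60022959e+01  2.30105847e+01  1.02417934e+02 -4.05968911e-02
  5.46142040e+01  8.42177674e+01]
[[172, 172, 172, 172, 173, 172, 172], [172, 172, 121, 173, 150, 173, 172], [172, 165, 94, 174, 94, 175, 172], [172, 116, 94, 174, 94, 157, 172], [171, 137, 93, 174, 92, 170, 171], [116, 94, 93, 173, 93, 93, 147], [89, 92, 93, 172, 93, 92, 107], [174, 89, 92, 173, 93, 88, 175], [90, 172, 90, 173, 90, 174, 92], [92, 89, 171, 171, 173, 91, 92], [92, 92, 92, 171, 90, 91, 92], [91, 91, 91, 172, 91, 92, 91], [92, 92, 90, 171, 91, 90, 92], [91, 88, 89, 181, 88, 89, 90], [90, 119, 120, 43, 121, 118, 90], [102, 120, 121, 43, 121, 119, 124], [50, 119, 121, 42, 120, 118, 47], [77, 119, 121, 41, 120, 119, 54], [94, 118, 122, 41, 121, 118, 66], [108, 119, 122, 41, 121, 118, 85]]
[[74, 59, 53, 53, 52, 55, 114], [77, 60, 53, 54, 54, 72, 140], [76, 61, 53, 56, 53, 95, 163], [73, 65, 53, 53, 52, 101, 165], [66, 61, 57, 53, 51, 108, 163], [64, 58, 56, 53, 57, 131, 158], [59, 56, 53, 54, 66, 143, 153], [58, 55, 52, 54, 67, 124, 139], [75, 58, 53, 56, 86, 101, 110], [124, 87, 56, 62, 105, 108, 113], [151, 127, 58, 62, 111, 136, 152], [136, 120, 58, 60, 111, 131, 157], [127, 106, 58, 59, 111, 112, 129], [119, 105, 61, 58, 111, 105, 105], [124, 97, 78, 67, 113, 109, 116], [150, 108, 105, 88, 109, 114, 135], [162, 134, 121, 100, 106, 114, 107], [164, 158, 153, 131, 111, 114, 104], [167, 167, 165, 158, 151, 150, 145], [168, 169, 168, 166, 165, 165, 163]]
[[0.371, -0.891, -0.262, 0.555], [-0.929, -0.356, -0.105, 0.29], [0.0, 0.283, -0.959, 0.173], [0.0, 0.0, 0.0, 1.0]]
```

Contact comes at reported z ≈ 0.005 on a mould top that stands at 0.030, so the real tips are about 25 mm behind the reported TCP. I'll allow for that: rise, open, and descend to reported z ≈ −0.014.

jog_arm:
  series:
    - [0,0,-0.06,0,0,0,-1]
    - [0,0,-0.1,0,0,0,1]
    - [0,0,-0.1,0,0,0,1]
    - [0,0,-0.1,0,0,0,1]
    - [0,0,-0.1,0,0,0,1]
    - [0,0,-0.1,0,0,0,1]

```text
t: 15.38
ee_pos: [0.4866, 0.2619, 0.0502]
orientation: [[0.929, 0.371, -0.002], [0.371, -0.929, -0.0], [-0.002, -0.0, -1.0]]
ft_force: [0.0, 0.4, -0.0]
width: 0.998
grasp_force: 0.0
```

```bash
python3 - <<'E'
from h import *
s=state();print(s['width'],s['ee_pos'],s['ft_force']);d=grab('wrist')
f=d['frame'];h=cv2.cvtColor(f,cv2.COLOR_BGR2HSV)
g=((h[...,1]<45)&(h[...,2]>110)&(h[...,2]<215)).astype(np.uint8)
for r in (150,170,190): 
    x=np.where(g[r,180:330])[0]+180;print(r,x.min(),x.max(),onplane(d,x.min(),r,.03,True).round(4),onplane(d,x.max()+1,r,.03,True).round(4))
rows([((.487,.262,-.014),21.9)])
E
```

```text
0.998239947570569 [0.48662113 0.26188794 0.05017568] [ 0.00281816  0.41773212 -0.04344866]
150 204 295 [0.5197 0.3071 0.03  ] [0.5416 0.2523 0.03  ]
170 205 295 [0.5076 0.302  0.03  ] [0.5295 0.247  0.03  ]
190 206 294 [0.4951 0.2968 0.03  ] [0.5169 0.2422 0.03  ]
[0.0005, 0.0001, 0.1288] [-0.0, 0.0002, -0.0004]
```

jog_arm:
  series:
    - [0,0,0.06,0,0,0,1]
    - [0,0,0.11,0,0,0,1]
    - [0,0,0.128,0,0,0,1]
    - [0,0,0.128,0,0,0,1]
    - [0,0,0.128,0,0,0,1]
    - [0,0,0.128,0,0,0,-1]
    - [0,0,0.128,0,0,0,-1]
    - [0,0,0.128,0,0,0,-1]
  grip_force: 40

```text
t: 16.42
ee_pos: [0.488, 0.2624, -0.0118]
orientation: [[0.929, 0.371, 0.001], [0.371, -0.929, 0.001], [0.002, 0.0, -1.0]]
ft_force: [-1.3, 0.4, 5.6]
width: 0.691
grasp_force: 43.6
```

jog_arm:
  series:
    - [0,0,0,0,0,0,-1]
    - [0,0,0,0,0,0,-1]
    - [0,0,0,0,0,0,-1]

```text
t: 16.8
ee_pos: [0.488, 0.2625, -0.0117]
orientation: [[0.929, 0.371, 0.002], [0.371, -0.929, 0.001], [0.002, 0.0, -1.0]]
ft_force: [-2.4, -0.3, 6.8]
width: 0.692
grasp_force: 43.6
```

jog_arm:
  series:
    - [0,0,-0.04,0,0,0,-1]
    - [0,0,-0.1,0,0,0,-1]
    - [0,0,-0.17,0,0,0,-1]
    - [0,0,-0.24,0,0,0,-1]
    - [0,0,-0.24,0,0,0,-1]
    - [0,0,-0.24,0,0,0,-1]
    - [0,0,-0.24,0,0,0,-1]

```text
t: 17.68
ee_pos: [0.4858, 0.2617, 0.1052]
orientation: [[0.929, 0.371, -0.003], [0.371, -0.929, -0.001], [-0.003, -0.0, -1.0]]
ft_force: [0.1, -0.3, -1.9]
width: 0.687
grasp_force: 44.7
```

```bash
python3 - <<'E'
from h import *
s=state();print(s['width'],s['grasp_force'],s['ee_pos'],s['ft_force'],s['orientation'].round(4).tolist());d=grab('wrist','w5')
rows([((.5585,-.124,.10),102.6)])
h=cv2.cvtColor(d['frame'],cv2.COLOR_BGR2HSV);g=((h[...,1]<45)&(h[...,2]>110)).astype(np.uint8)
z=s['ee_pos'][2]+.0117+.03
T=d['cam_to_world']
for r in (140,160,180,200,220):
    x=np.where(g[r,180:330])[0]+180
    p,q=[s['orientation'].T@(onplane(d,u,r,z,True)-s['ee_pos']) for u in(x.min(),x.max()+1)];print(r,p.round(4)[:2],q.round(4)[:2],np.linalg.norm(p-q))
y=np.where(g[80:200,250])[0]+80;print(y.min(),(s['orientation'].T@(onplane(d,250,y.min(),z,True)-s['ee_pos'])).round(4))
E
```

```text
0.6869500007331765 44.67230021953583 [0.48582567 0.26168159 0.10515355] [ 0.07279402 -0.2719031  -1.87936266] [[0.9287, 0.3708, -0.0034], [0.3708, -0.9287, -0.0009], [-0.0035, -0.0004, -1.0]]
[-0.1513, 0.7702, 0.0109] [-0.0004, 0.0004, -0.2246]Traceback (most recent call last):
  File "<stdin>", line 9, in <module>
    return umr_minimum(a, axis, None, out, keepdims, initial, where)
ValueError: zero-size array to reduction operation minimum which has no identity
```

View pics/w5.png

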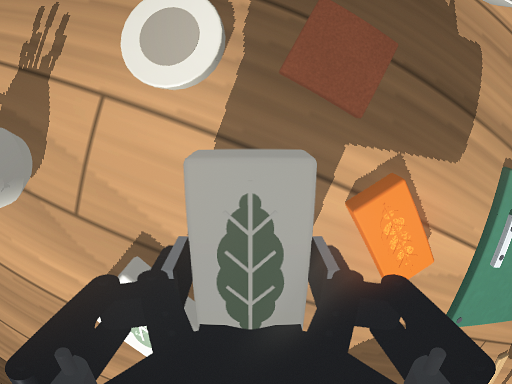

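The mould is held square and flat between the fingers, its front top edge at row ~155. Next, carry it over the holder.

jog_arm:
  series:
    - [-0.019,0.096,0.002,0,0,-0.028,-1]
    - [-0.038,0.192,0.004,0,0,-0.056,-1]
    - [-0.057,0.289,0.006,0,0,-0.084,-1]
    - [-0.076,0.385,0.006,0,0,-0.112,-1]
    - [-0.095,0.481,0.006,0,0,-0.14,-1]
    - [-0.113,0.578,0.006,0,0,-0.168,-1]
    - [-0.132,0.674,0.006,0,0,-0.197,-1]
    - [-0.151,0.77,0.006,0,0,-0.225,-1]

```text
t: 18.73
ee_pos: [0.5594, -0.1248, 0.1029]
orientation: [[-0.226, 0.974, -0.002], [0.974, 0.226, 0.001], [0.001, -0.001, -1.0]]
ft_force: [0.4, 0.9, -2.7]
width: 0.688
grasp_force: 44.7
```

jog_arm:
  series:
    - [0,0,0,0,0,0,-1]
    - [0,0,0,0,0,0,-1]
    - [0,0,0,0,0,0,-1]
    - [0,0,0,0,0,0,-1]

```text
t: 19.23
ee_pos: [0.5597, -0.1223, 0.104]
orientation: [[-0.222, 0.975, -0.0], [0.975, 0.222, 0.0], [0.0, -0.0, -1.0]]
ft_force: [-0.3, -0.6, -2.7]
width: 0.689
grasp_force: 44.7
```

```bash
python3 - <<'E'
from h import *
s=state();print(s['width'],s['grasp_force'],s['ee_pos'],s['ft_force'],s['orientation'].round(4).tolist());d=grab('wrist')
yw=np.degrees(np.arctan2(s['orientation'][1,0],s['orientation'][0,0]));print('yaw',yw)
rows([((.5613,-.128,.06),102.6),((.5613,-.128,.035),102.6)])
f=d['frame'];h=cv2.cvtColor(f,cv2.COLOR_BGR2HSV);z=s['ee_pos'][2]+.0417
gr=cv2.cvtColor(f,cv2.COLOR_BGR2GRAY).astype(int);print(gr[140:175,215].tolist());print(gr[140:175,280].tolist())
for r in(150,160):print(r,(s['orientation'].T@(onplane(d,250,r,z,True)-s['ee_pos'])).round(4))
E
```

```text
0.6891764020670376 44.70726728439331 [ 0.55974793 -0.12230615  0.10398409] [-0.28566795 -0.55376194 -2.66995736] [[-0.2221, 0.975, -0.0003], [0.975, 0.2221, 0.0002], [0.0003, -0.0003, -1.0]]
yaw 102.83071229079833
[-0.0114, 0.0004, 0.0882] [-0.0, -0.0, 0.0006]
[-0.0114, 0.0004, 0.1382] [-0.0, -0.0, 0.0006]
[124, 125, 124, 124, 123, 123, 123, 123, 125, 142, 156, 156, 158, 154, 148, 160, 167, 191, 217, 228, 231, 234, 236, 239, 240, 240, 240, 241, 240, 240, 241, 240, 240, 240, 241]
[119, 119, 120, 120, 121, 120, 120, 122, 125, 141, 154, 155, 154, 155, 156, 156, 166, 193, 220, 229, 231, 233, 235, 237, 238, 238, 238, 239, 238, 239, 238, 239, 238, 238, 239]
150 [ 0.055   0.0011 -0.0417]
160 [ 0.0507  0.0011 -0.0417]
```

jog_arm:
  series:
    - [-0.0114,0,0.03,0,0,0,-1]
    - [-0.0114,0,0.06,0,0,0,-1]
    - [-0.0114,0,0.09,0,0,0,-1]
    - [-0.0114,0,0.11,0,0,0,-1]
    - [-0.0114,0,0.125,0,0,0,-1]
    - [-0.0114,0,0.136,0,0,0,-1]
    - [-0.0114,0,0.136,0,0,0,-1]
    - [-0.0114,0,0.136,0,0,0,-1]

```text
t: 20.27
ee_pos: [0.5615, -0.1292, 0.0366]
orientation: [[-0.221, 0.975, 0.001], [0.975, 0.221, -0.0], [-0.0, 0.001, -1.0]]
ft_force: [0.5, -0.5, -3.1]
width: 0.693
grasp_force: 44.7
```

```bash
cat > chk.py <<'E'
from h import *
s=state();d=grab('wrist');f=d['frame'];h=cv2.cvtColor(f,cv2.COLOR_BGR2HSV)
print(s['t'],s['ee_pos'],s['ft_force'].round(1),np.degrees(np.arctan2(s['orientation'][1,0],s['orientation'][0,0])))
cor=np.array([.5824,-.0618]);a=np.radians(12.6);R=np.array([[np.cos(a),-np.sin(a)],[np.sin(a),np.cos(a)]]);seat=cor-R@[.03,.055]
print('TCP rel seat, holder axes (mm)',(R.T@(s['ee_pos'][:2]-seat)*1000).round(1),'seat',seat)
E
python3 chk.py
```

```text
20.275 [ 0.56153721 -0.12915675  0.03657243] [ 0.5 -0.5 -3.1] 102.76461273949894
TCP rel seat, holder axes (mm) [-5.1 -6.2] seat [ 0.56512038 -0.12201972]
```

jog_arm:
  series:
    - [0,0,0.003,0,0,0,-1]
    - [0,0,0.006,0,0,0,-1]
    - [0,0,0.009,0,0,0,-1]
    - [0,0,0.011,0,0,0,-1]
    - [0,0,0.011,0,0,0,-1]

```text
t: 20.95
ee_pos: [0.561, -0.129, 0.0305]
orientation: [[-0.221, 0.975, -0.0], [0.975, 0.221, 0.0], [0.0, -0.0, -1.0]]
ft_force: [0.5, -0.5, -3.2]
width: 0.69
grasp_force: 44.7
```

jog_arm:
  series:
    - [0,0,0.002,0,0,0,-1]
    - [0,0,0.003,0,0,0,-1]
    - [0,0,0.003,0,0,0,-1]

```text
t: 21.32
ee_pos: [0.5611, -0.129, 0.0291]
orientation: [[-0.221, 0.975, -0.0], [0.975, 0.221, 0.0], [0.0, -0.0, -1.0]]
ft_force: [-0.2, -0.2, -2.2]
width: 0.692
grasp_force: 44.7
```

jog_arm:
  series:
    - [0,0,0.002,0,0,0,-1]
    - [0,0,0.003,0,0,0,-1]
    - [0,0,0.003,0,0,0,-1]

```text
t: 21.7
ee_pos: [0.5611, -0.129, 0.0275]
orientation: [[-0.221, 0.975, -0.0], [0.975, 0.221, 0.0], [0.0, -0.0, -1.0]]
ft_force: [0.2, 1.0, -2.5]
width: 0.687
grasp_force: 44.7
```

jog_arm:
  series:
    - [0,0,0.002,0,0,0,-1]
    - [0,0,0.004,0,0,0,-1]
    - [0,0,0.004,0,0,0,-1]

```text
t: 22.08
ee_pos: [0.561, -0.129, 0.0255]
orientation: [[-0.221, 0.975, -0.0], [0.975, 0.221, 0.0], [0.0, -0.0, -1.0]]
ft_force: [-0.2, 0.1, -2.7]
width: 0.688
grasp_force: 44.7
```

jog_arm:
  series:
    - [0,0,0.002,0,0,0,-1]
    - [0,0,0.003,0,0,0,-1]
    - [0,0,0.003,0,0,0,-1]

```text
t: 22.45
ee_pos: [0.5611, -0.129, 0.0241]
orientation: [[-0.221, 0.975, -0.0], [0.975, 0.221, 0.0], [0.0, -0.0, -1.0]]
ft_force: [0.3, 0.5, -2.3]
width: 0.69
grasp_force: 44.7
```

jog_arm:
  series:
    - [0,0,0.002,0,0,0,-1]
    - [0,0,0.004,0,0,0,-1]
    - [0,0,0.004,0,0,0,-1]

```text
t: 22.82
ee_pos: [0.561, -0.1289, 0.022]
orientation: [[-0.221, 0.975, -0.0], [0.975, 0.221, 0.0], [0.0, -0.0, -1.0]]
ft_force: [0.7, -0.8, -2.7]
width: 0.692
grasp_force: 44.7
```

jog_arm:
  series:
    - [0,0,0.002,0,0,0,-1]
    - [0,0,0.004,0,0,0,-1]
    - [0,0,0.004,0,0,0,-1]

```text
t: 23.2
ee_pos: [0.561, -0.129, 0.02]
orientation: [[-0.221, 0.975, -0.0], [0.975, 0.221, 0.0], [0.0, -0.0, -1.0]]
ft_force: [0.3, 0.5, -2.5]
width: 0.686
grasp_force: 44.7
```

```bash
cat >> chk.py <<'E'
# mould top from front-edge and side columns, apparent width gives height
gr=cv2.cvtColor(f,cv2.COLOR_BGR2GRAY).astype(int)
g=((h[...,1]<60)&(h[...,2]>110)).astype(np.uint8)
for r in (165,180,200):
    x=np.where(g[r,170:340])[0]+170
    if len(x):
        wd=lambda z:np.linalg.norm(onplane(d,x.min(),r,z,True)-onplane(d,x.max()+1,r,z,True))
        zz=np.linspace(.02,.09,71);print('row',r,x.min(),x.max(),'height for 60mm',zz[np.argmin([abs(wd(z)-.06) for z in zz])])
E
python3 chk.py; python3 - <<'E'
from h import *
d=cv2.imread('pics/w5.png');h=cv2.cvtColor(d,cv2.COLOR_BGR2HSV);g=((h[...,1]<60)&(h[...,2]>110))
for r in(165,180,200):
    x=np.where(g[r,170:340])[0]+170;print(r,x.min(),x.max())
E
```

```text
23.2 [ 0.56104715 -0.12897786  0.0200046 ] [ 0.3  0.5 -2.5] 102.76461660720393
TCP rel seat, holder axes (mm) [-5.5 -5.9] seat [ 0.56512038 -0.12201972]
row 165 183 337 height for 60mm 0.07699999999999999
row 180 184 336 height for 60mm 0.07699999999999999
row 200 185 334 height for 60mm 0.07699999999999999
165 184 316
180 184 315
200 186 314
```

```bash
python3 - <<'E'
from h import *
d=dict(np.load('last_wrist.npz'));s=state()
zz=np.linspace(.02,.09,141)
for W in(.058,.06):
  for r,a,b in((165,183.5,316.5),(200,185.5,314.5)):
    print(W,r,zz[np.argmin([abs(np.linalg.norm(onplane(d,a,r,z,True)-onplane(d,b,r,z,True))-W) for z in zz])]-s['ee_pos'][2])
S=grab('scene');D=grab('side')
def projp(d,p):
    T=d['cam_to_world'];c=T[:3,:3].T@(np.array(p)-T[:3,3]);K=d['camera_matrix'];return (K[:2,:2]@(c[:2]/c[2])+K[:2,2]).round(1)
# front (+x world side) face of mould in scene: predicted rows of bottom/top edges
ax=np.array([-.221,.975]);pt=s['ee_pos'][:2]+.030*np.array([.975,.221])
for z in(.018,.03,.048,.06): print(z,[projp(S,(*(pt+o*ax),z)).tolist() for o in(-.04,0,.04)])
g=S['frame']
for c in (214,220,226): print(c,cv2.cvtColor(g,cv2.COLOR_BGR2HSV)[192:222,c].tolist())
E
```

```text
0.058 165 0.04242632536941192
0.058 200 0.04242632536941192
0.06 165 0.03792632536941193
0.06 200 0.03792632536941193
0.018 [[199.4, 214.3], [211.0, 213.8], [222.7, 213.4]]
0.03 [[198.9, 212.7], [210.7, 212.3], [222.4, 211.9]]
0.048 [[198.2, 210.4], [210.1, 210.0], [222.0, 209.5]]
0.06 [[197.7, 208.8], [209.7, 208.4], [221.8, 207.9]]
214 [[64, 45, 91], [38, 28, 138], [24, 19, 203], [25, 21, 233], [28, 19, 213], [41, 36, 142], [48, 61, 109], [48, 43, 129], [42, 42, 152], [48, 55, 126], [49, 57, 151], [48, 45, 192], [34, 24, 240], [30, 7, 255], [30, 8, 255], [28, 14, 247], [30, 23, 165], [28, 26, 118], [27, 21, 123], [37, 27, 123], [58, 47, 97], [66, 83, 77], [64, 44, 93], [68, 8, 130], [68, 8, 132], [68, 8, 135], [60, 16, 129], [67, 33, 102], [67, 84, 70], [64, 83, 77]]
220 [[65, 50, 184], [36, 10, 244], [21, 7, 253], [25, 6, 250], [30, 6, 250], [26, 7, 250], [30, 9, 246], [40, 32, 218], [38, 30, 211], [40, 31, 222], [26, 8, 250], [26, 7, 250], [26, 8, 249], [26, 8, 249], [26, 8, 251], [30, 10, 248], [27, 26, 176], [21, 29, 140], [28, 31, 139], [34, 33, 125], [63, 55, 88], [65, 74, 76], [64, 40, 103], [66, 10, 130], [45, 11, 134], [66, 10, 134], [60, 20, 125], [65, 46, 94], [66, 85, 78], [64, 80, 73]]
226 [[70, 95, 143], [64, 52, 157], [56, 44, 167], [55, 38, 174], [43, 31, 173], [26, 28, 179], [26, 29, 175], [27, 30, 176], [27, 28, 179], [27, 27, 180], [27, 29, 176], [27, 29, 176], [27, 29, 176], [27, 31, 175], [27, 30, 177], [30, 27, 171], [28, 30, 146], [33, 35, 140], [35, 32, 136], [58, 50, 123], [68, 104, 101], [70, 87, 135], [74, 20, 190], [90, 3, 252], [75, 2, 255], [60, 2, 250], [48, 10, 132], [67, 65, 83], [70, 110, 100], [72, 123, 135]]
```

Sign slip on my side: the mould bottom is at reported z + 0.0117, so seating comes at z ≈ 0.006. The scene view agrees, with the bottom edge now at ≈0.03. Lowering further.

jog_arm:
  series:
    - [0,0,0.004,0,0,0,-1]
    - [0,0,0.008,0,0,0,-1]
    - [0,0,0.012,0,0,0,-1]
    - [0,0,0.016,0,0,0,-1]
    - [0,0,0.02,0,0,0,-1]
    - [0,0,0.024,0,0,0,-1]
    - [0,0,0.024,0,0,0,-1]

```text
t: 24.22
ee_pos: [0.561, -0.1289, 0.0079]
orientation: [[-0.221, 0.975, -0.0], [0.975, 0.221, 0.0], [0.0, -0.0, -1.0]]
ft_force: [-0.4, 0.4, -2.1]
width: 0.691
grasp_force: 44.7
```

jog_arm:
  series:
    - [0,0,0.002,0,0,0,-1]
    - [0,0,0.004,0,0,0,-1]
    - [0,0,0.004,0,0,0,-1]

```text
t: 24.6
ee_pos: [0.5613, -0.1291, 0.0063]
orientation: [[-0.221, 0.975, 0.0], [0.975, 0.221, -0.0], [-0.0, 0.0, -1.0]]
ft_force: [-0.7, -0.0, 0.1]
width: 0.694
grasp_force: 44.9
```

jog_arm:
  series:
    - [0,0.003,0,0,0,0,-1]
    - [0,0.006,0,0,0,0,-1]
    - [0,0.009,0,0,0,0,-1]
    - [0,0.011,0,0,0,0,-1]
    - [0,0.011,0,0,0,0,-1]

```text
t: 25.22
ee_pos: [0.5662, -0.128, 0.0063]
orientation: [[-0.221, 0.975, -0.001], [0.975, 0.221, -0.0], [0.0, -0.001, -1.0]]
ft_force: [-4.8, -2.0, 3.7]
width: 0.695
grasp_force: 45.4
```

jog_arm:
  series:
    - [0.003,0,0,0,0,0,-1]
    - [0.006,0,0,0,0,0,-1]
    - [0.009,0,0,0,0,0,-1]
    - [0.011,0,0,0,0,0,-1]
    - [0.011,0,0,0,0,0,-1]

```text
t: 25.85
ee_pos: [0.5654, -0.1239, 0.0063]
orientation: [[-0.22, 0.975, 0.0], [0.975, 0.22, -0.002], [-0.002, -0.0, -1.0]]
ft_force: [-3.7, -5.9, 0.9]
width: 0.692
grasp_force: 45.1
```

jog_arm:
  series:
    - [0.002,0,0,0,0,0,-1]
    - [0.004,0.001,0,0,0,0,-1]
    - [0.004,0.001,0,0,0,0,-1]

```text
t: 26.22
ee_pos: [0.5652, -0.1225, 0.0064]
orientation: [[-0.22, 0.976, -0.0], [0.976, 0.22, -0.003], [-0.003, -0.001, -1.0]]
ft_force: [-5.3, -8.5, 2.3]
width: 0.692
grasp_force: 45.2
```

```bash
python3 chk.py | head -2
```

```text
26.225 [ 0.56517523 -0.12252314  0.006353  ] [-5.3 -8.5  2.3] 102.70807931521948
TCP rel seat, holder axes (mm) [-0.1 -0.5] seat [ 0.56512038 -0.12201972]
```

jog_arm:
  series:
    - [0.002,0,0,0,0,0,-1]
    - [0.004,0,0,0,0,0,-1]
    - [0.004,0,0,0,0,0,-1]

```text
t: 26.65
ee_pos: [0.5647, -0.1206, 0.0064]
orientation: [[-0.22, 0.976, -0.0], [0.976, 0.22, -0.003], [-0.003, -0.001, -1.0]]
ft_force: [-5.5, -8.5, 1.5]
width: 0.686
grasp_force: 45.2
```

```bash
cat > prof.py <<'E'
from h import *
d=grab('wrist');s=state();g=cv2.cvtColor(d['frame'],cv2.COLOR_BGR2GRAY).astype(int)
for c in (210,235,270,285): print(c,[(r,int(g[r,c])) for r in range(118,172,2)])
R=s['orientation'];cor=np.array([.5824,-.0618]);a=np.radians(12.6);H=np.array([[np.cos(a),-np.sin(a)],[np.sin(a),np.cos(a)]])
for z in(.018,.028,.048):print(z,[(r,((onplane(d,235,r,z,True)[:2]-cor)@H*1000).round(1).tolist()) for r in(130,140,150,156,160,164)])
cv2.imwrite('pics/z.png',d['frame'])
E
python3 prof.py; python3 chk.py|head -2
```

```text
210 [(118, 119), (120, 211), (122, 245), (124, 241), (126, 236), (128, 237), (130, 241), (132, 241), (134, 241), (136, 240), (138, 235), (140, 237), (142, 239), (144, 242), (146, 235), (148, 117), (150, 155), (152, 156), (154, 159), (156, 166), (158, 211), (160, 229), (162, 235), (164, 239), (166, 239), (168, 239), (170, 239)]
235 [(118, 118), (120, 233), (122, 243), (124, 237), (126, 234), (128, 234), (130, 240), (132, 239), (134, 239), (136, 237), (138, 233), (140, 235), (142, 239), (144, 241), (146, 228), (148, 97), (150, 156), (152, 156), (154, 158), (156, 168), (158, 216), (160, 229), (162, 235), (164, 239), (166, 240), (168, 239), (170, 239)]
270 [(118, 117), (120, 231), (122, 239), (124, 233), (126, 229), (128, 229), (130, 235), (132, 236), (134, 237), (136, 236), (138, 230), (140, 232), (142, 237), (144, 237), (146, 224), (148, 84), (150, 154), (152, 155), (154, 156), (156, 164), (158, 215), (160, 230), (162, 234), (164, 238), (166, 238), (168, 238), (170, 238)]
285 [(118, 115), (120, 216), (122, 237), (124, 231), (126, 230), (128, 102), (130, 99), (132, 99), (134, 101), (136, 100), (138, 99), (140, 124), (142, 237), (144, 236), (146, 225), (148, 79), (150, 153), (152, 153), (154, 155), (156, 161), (158, 211), (160, 229), (162, 233), (164, 236), (166, 237), (168, 237), (170, 237)]
0.018 [(130, [-36.9, 8.1]), (140, [-36.9, 2.8]), (150, [-36.9, -2.6]), (156, [-37.0, -5.8]), (160, [-37.0, -7.9]), (164, [-37.0, -10.1])]
0.028 [(130, [-36.4, 8.8]), (140, [-36.4, 3.8]), (150, [-36.4, -1.2]), (156, [-36.5, -4.2]), (160, [-36.5, -6.2]), (164, [-36.5, -8.2])]
0.048 [(130, [-35.4, 10.2]), (140, [-35.4, 5.9]), (150, [-35.4, 1.6]), (156, [-35.4, -1.0]), (160, [-35.5, -2.7]), (164, [-35.5, -4.5])]
26.7 [ 0.56474662 -0.12059011  0.00636999] [-6.  -8.5  2.8] 102.70311339780295
TCP rel seat, holder axes (mm) [-0.1  1.5] seat [ 0.56512038 -0.12201972]
```

jog_arm:
  series:
    - [0,0,0,0,0,0,0.6]
    - [0,0,0,0,0,0,0.6]
    - [0,0,0,0,0,0,0.6]
    - [0,0,0,0,0,0,0.6]

```text
t: 27.25
ee_pos: [0.5651, -0.1182, 0.0062]
orientation: [[-0.221, 0.975, 0.0], [0.975, 0.221, 0.0], [-0.0, 0.0, -1.0]]
ft_force: [0.3, 0.1, 0.9]
width: 0.797
grasp_force: 0.0
```

```bash
python3 chk.py|head -2; python3 -c "
from h import *
s=state();print(s['width'],s['grasp_force'])"
```

```text
27.25 [ 0.56508827 -0.11818843  0.00615016] [0.3 0.1 0.9] 102.78415321358224
TCP rel seat, holder axes (mm) [0.8 3.7] seat [ 0.56512038 -0.12201972]
0.7985413811573205 0.0
```

jog_arm:
  series:
    - [0,-0.001,0,0,0,0,1]
    - [0,-0.001,0,0,0,0,1]
    - [0,-0.001,0,0,0,0,1]
    - [0,-0.001,-0.04,0,0,0,1]
    - [0,-0.001,-0.1,0,0,0,1]
    - [0,-0.001,-0.2,0,0,0,1]
    - [0,-0.001,-0.3,0,0,0,1]
    - [0,-0.001,-0.3,0,0,0,1]

```text
t: 28.3
ee_pos: [0.568, -0.12, 0.163]
orientation: [[-0.221, 0.975, 0.01], [0.975, 0.221, -0.005], [-0.007, 0.009, -1.0]]
ft_force: [1.2, -0.8, -0.4]
width: 0.997
grasp_force: 0.0
```

jog_arm:
  series:
    - [0,0,0,0,0,0,1]
    - [0,0,0,0,0,0,1]
    - [0,0,0,0,0,0,1]

```text
t: 28.68
ee_pos: [0.5636, -0.1182, 0.1548]
orientation: [[-0.221, 0.975, -0.002], [0.975, 0.221, 0.001], [0.002, -0.002, -1.0]]
ft_force: [0.6, -0.5, 0.2]
width: 1.005
grasp_force: 0.0
```

```bash
cat > seat.py <<'E'
from h import *
d=grab('wrist');s=state();g=cv2.cvtColor(d['frame'],cv2.COLOR_BGR2GRAY).astype(int);hh=cv2.cvtColor(d['frame'],cv2.COLOR_BGR2HSV)
print(s['ee_pos'],s['ft_force'].round(1))
cor=np.array([.5824,-.0618]);a=np.radians(12.6);H=np.array([[np.cos(a),-np.sin(a)],[np.sin(a),np.cos(a)]])
T=d['cam_to_world'];K=d['camera_matrix']
def proj(p):
    c=T[:3,:3].T@(np.array(p)-T[:3,3]);th=np.arctan2(np.hypot(c[0],c[1]),c[2]);k=th/np.hypot(c[0],c[1]);return K[0,0]*c[0]*k+K[0,2],K[1,1]*c[1]*k+K[1,2]
W=lambda x,y,z:(*(cor+H@[x-.06,y-.11]),z)
print('pred mould top corners',[np.round(proj(W(x,y,.048)),1).tolist() for x,y in((0,.11),(.06,.11),(.06,0),(0,0))])
print('pred fence top inner', [np.round(proj(W(x,y,.028)),1).tolist() for x,y in((0,.11),(.06,.11),(.06,0))])
cx,cy=np.round(proj(W(.03,.055,.048))).astype(int);print('ctr',cx,cy)
for c in(cx-20,cx+15): print('col',c,[(r,int(g[r,c])) for r in range(cy-75,cy-35,1)])
for r in(cy-20,cy,cy+20): print('row',r,[int(g[r,c]) for c in range(cx-45,cx-20)],'|',cx+18,[int(g[r,c]) for c in range(cx+18,cx+52)])
E
python3 seat.py
```

```text
[ 0.5637611  -0.11829274  0.1549532 ] [ 1.   0.1 -0.7]
pred mould top corners [[217.3, 133.0], [282.2, 133.2], [278.8, 242.3], [220.2, 242.1]]
pred fence top inner [[219.5, 131.4], [280.1, 131.6], [277.2, 234.4]]
ctr 250 190
col 230 [(115, 127), (116, 123), (117, 162), (118, 253), (119, 248), (120, 243), (121, 243), (122, 250), (123, 253), (124, 253), (125, 252), (126, 248), (127, 245), (128, 245), (129, 248), (130, 248), (131, 175), (132, 140), (133, 163), (134, 177), (135, 234), (136, 240), (137, 245), (138, 246), (139, 246), (140, 246), (141, 246), (142, 246), (143, 246), (144, 246), (145, 246), (146, 246), (147, 246), (148, 246), (149, 246), (150, 246), (151, 246), (152, 246), (153, 246), (154, 246)]
col 265 [(115, 125), (116, 121), (117, 160), (118, 249), (119, 247), (120, 244), (121, 93), (122, 102), (123, 106), (124, 106), (125, 107), (126, 107), (127, 100), (128, 189), (129, 244), (130, 246), (131, 153), (132, 136), (133, 160), (134, 169), (135, 234), (136, 239), (137, 244), (138, 245), (139, 245), (140, 245), (141, 245), (142, 245), (143, 245), (144, 245), (145, 245), (146, 
[... 317 characters left out ...]
 145, 146, 150, 149, 150, 145, 147, 150, 149, 150, 151, 84, 78, 79, 80, 78, 89, 123, 121]
row 190 [127, 127, 127, 127, 128, 129, 129, 129, 129, 129, 129, 128, 127, 125, 131, 237, 252, 247, 245, 245, 245, 245, 245, 245, 245] | 268 [245, 244, 243, 244, 243, 243, 243, 243, 244, 243, 246, 235, 201, 155, 146, 144, 146, 149, 149, 146, 146, 148, 149, 150, 153, 96, 77, 79, 80, 80, 82, 126, 122, 121]
row 210 [126, 126, 127, 127, 127, 126, 126, 127, 126, 127, 125, 127, 126, 126, 121, 180, 243, 249, 245, 244, 244, 244, 244, 244, 244] | 268 [243, 243, 243, 243, 242, 243, 243, 243, 243, 243, 242, 220, 169, 148, 147, 146, 148, 149, 147, 145, 147, 147, 147, 169, 104, 75, 77, 78, 75, 80, 122, 118, 118, 119]
```

The mould sits flush: fence edge at row 131, mould edge at 133, right edge at column 280, all within about 1 mm of prediction. Back to the knob.

```bash
python3 - <<'E'
from h import *
rows([((.4735,-.2966,.12),19)])
E
```

```text
[-0.308, -0.2547, 0.07] [-0.0004, 0.0, 0.2327]
```

jog_arm:
  series:
    - [-0.05,-0.04,0,0,0,0.029,0.3]
    - [-0.1,-0.08,0,0,0,0.058,0.3]
    - [-0.15,-0.12,0,0,0,0.087,0.3]
    - [-0.2,-0.16,0,0,0,0.116,0.3]
    - [-0.25,-0.2,0,0,0,0.145,0.3]
    - [-0.308,-0.255,0,0,0,0.174,0.3]
    - [-0.308,-0.255,0.03,0,0,0.204,0.3]
    - [-0.308,-0.255,0.07,0,0,0.233,0.3]

```text
t: 29.72
ee_pos: [0.4739, -0.2977, 0.1207]
orientation: [[0.949, 0.317, 0.0], [0.317, -0.949, -0.0], [0.0, 0.0, -1.0]]
ft_force: [-0.3, 0.3, -0.4]
width: 0.649
grasp_force: 0.0
```

jog_arm:
  series:
    - [0,0,0,0,0,0,0.3]
    - [0,0,0,0,0,0,0.3]
    - [0,0,0,0,0,0,0.3]

```text
t: 30.1
ee_pos: [0.4747, -0.2972, 0.122]
orientation: [[0.945, 0.326, 0.001], [0.326, -0.945, -0.001], [0.001, 0.001, -1.0]]
ft_force: [1.0, -0.6, 1.1]
width: 0.651
grasp_force: 0.0
```

```bash
python3 - <<'E'
from h import *
d=grab('wrist');h=cv2.cvtColor(d['frame'],cv2.COLOR_BGR2HSV)
red=(((h[...,0]<6)|(h[...,0]>174))&(h[...,1]>150)&(h[...,2]>80)).astype(np.uint8)
n,l,st,c=cv2.connectedComponentsWithStats(red)
for i in range(1,n):
    if st[i,4]>60: print(st[i],c[i],onplane(d,*c[i],.075,True),onplane(d,*c[i],.083,True))
print(state()['ee_pos'],state()['orientation'].round(3).tolist());rows([((.4735,-.2966,.03),19)])
E
```

```text
[238 183  26  39 805] [250.4310559  202.94782609] [ 0.47772035 -0.29629941  0.075     ] [ 0.4801591  -0.29543196  0.083     ]
[ 0.47461779 -0.2971522   0.12197756] [[0.946, 0.325, 0.001], [0.325, -0.946, -0.001], [0.001, 0.001, -1.0]]
[-0.0019, -0.002, 0.184] [0.0002, -0.0001, -0.0]
```

jog_arm:
  series:
    - [0.002,0,0.06,0,0,0,0.3]
    - [0.002,0,0.12,0,0,0,0.3]
    - [0.002,0,0.17,0,0,0,0.3]
    - [0.002,0,0.184,0,0,0,0.3]
    - [0.002,0,0.184,0,0,0,-1]
    - [0.002,0,0.184,0,0,0,-1]
    - [0.002,0,0.184,0,0,0,-1]
    - [0.002,0,0.184,0,0,0,-1]
  grip_force: 30

```text
t: 31.15
ee_pos: [0.4759, -0.2974, 0.0305]
orientation: [[0.946, 0.324, 0.002], [0.324, -0.946, -0.002], [0.001, 0.002, -1.0]]
ft_force: [-0.5, -0.2, 6.7]
width: 0.217
grasp_force: 29.8
```

```bash
python3 - <<'E'
from h import *
s=state();print(s['width'],s['grasp_force'],s['ft_force'])
k=s['ee_pos'][:2];pv=np.array([.6104,-.2502]);r=k-pv;print(np.linalg.norm(r));r*=.145/np.linalg.norm(r)
T=[]
for th in -np.linspace(0,.82,9)[1:]:
        c,q=np.cos(th),np.sin(th);p=pv+np.array([[c,-q],[q,c]])@r
        T.append(((*p,s['ee_pos'][2]),19+np.degrees(th)))
rows(T)
E
```

```text
0.21697288390692088 29.832379817962646 [-0.46503623 -0.22117366  6.68537166]
0.14255343107748994
[-0.0036, -0.0296, -0.0001] [0.0003, -0.0002, 0.016]
[0.0007, -0.059, -0.0001] [0.0003, -0.0002, 0.0323]
[0.008, -0.0878, -0.0002] [0.0003, -0.0002, 0.0486]
[0.0182, -0.1157, -0.0002] [0.0003, -0.0003, 0.0649]
[0.0313, -0.1425, -0.0003] [0.0003, -0.0003, 0.0813]
[0.0469, -0.1677, -0.0003] [0.0003, -0.0003, 0.0976]
[0.0651, -0.1912, -0.0004] [0.0003, -0.0003, 0.1139]
[0.0856, -0.2127, -0.0004] [0.0003, -0.0003, 0.1302]
```

jog_arm:
  series:
    - [0.0014,-0.03,0,0,0,0.016,-1]
    - [0.0056,-0.06,0,0,0,0.0323,-1]
    - [0.0128,-0.0893,0,0,0,0.0486,-1]
    - [0.023,-0.1177,0,0,0,0.065,-1]
    - [0.0355,-0.145,0,0,0,0.0813,-1]
    - [0.051,-0.1706,0,0,0,0.0976,-1]
    - [0.069,-0.1945,0,0,0,0.114,-1]
    - [0.089,-0.2164,0,0,0,0.1302,-1]

```text
t: 32.15
ee_pos: [0.4857, -0.1819, 0.0307]
orientation: [[0.881, -0.473, 0.008], [-0.473, -0.881, -0.005], [0.009, 0.001, -1.0]]
ft_force: [11.8, -7.4, -7.8]
width: 0.221
grasp_force: 29.5
```

jog_arm:
  series:
    - [0,0,0,0,0,0,-1]
    - [0,0,0,0,0,0,-1]

```text
t: 32.4
ee_pos: [0.4857, -0.1814, 0.0307]
orientation: [[0.883, -0.469, 0.007], [-0.469, -0.883, -0.004], [0.008, -0.0, -1.0]]
ft_force: [9.8, -2.5, -2.9]
width: 0.226
grasp_force: 30.1
```

```bash
python3 - <<'E'
from h import *
s=state();pv=np.array([.6104,-.2502]);r=s['ee_pos'][:2]-pv
an=np.degrees(np.arctan2(*r[::-1]))%360;print(np.linalg.norm(r),'clip',np.radians(an-130.3),'yaw',np.degrees(np.arctan2(s['orientation'][1,0],s['orientation'][0,0])),s['width'],s['grasp_force'])
E
```

```text
0.1424018238327823 clip 0.36300987073059127 yaw -27.993347768299746 0.22553047314232885 30.054757297039032
```

jog_arm:
  series:
    - [0,0,0,0,0,0,0.5]
    - [0,0,0,0,0,0,0.5]
    - [0,0,0,0,0,0,0.5]
    - [0,0,0,0,0,0,0.5]
    - [0,-0.01,-0.08,0,0,0,0.5]
    - [0,-0.01,-0.18,0,0,0,0.5]
    - [0,-0.01,-0.28,0,0,0,0.5]
    - [0,-0.01,-0.28,0,0,0,0.5]

```text
t: 33.4
ee_pos: [0.4872, -0.1771, 0.1739]
orientation: [[0.883, -0.469, 0.008], [-0.469, -0.883, -0.005], [0.009, 0.001, -1.0]]
ft_force: [0.6, -0.2, -0.1]
width: 0.752
grasp_force: 0.0
```

```bash
python3 - <<'E'
from h import *
rows([((.5637,-.1183,.19),102.7)])
E
```

```text
[0.0803, -0.1757, -0.0317] [0.0017, -0.0006, -0.363]
```

jog_arm:
  series:
    - [0.08,-0.176,-0.032,0,0,-0.2,0.5]
    - [0.08,-0.176,-0.032,0,0,-0.2,0.5]
    - [0.08,-0.176,-0.032,0,0,-0.2,0.5]
    - [0.08,-0.176,-0.032,0,0,-0.2,0.5]
    - [0.08,-0.176,-0.032,0,0,-0.2,0.5]
    - [0.08,-0.176,-0.032,0,0,-0.2,0.5]
    - [0.08,-0.176,-0.032,0,0,-0.2,0.5]
    - [0.08,-0.176,-0.032,0,0,-0.2,0.5]

```text
t: 34.4
ee_pos: [0.5603, -0.1162, 0.1838]
orientation: [[0.72, 0.694, -0.002], [0.694, -0.72, 0.001], [-0.001, -0.002, -1.0]]
ft_force: [0.4, -0.1, 0.4]
width: 0.749
grasp_force: 0.0
```

jog_arm:
  series:
    - [0,0,0,0,0,-0.163,1]
    - [0,0,0,0,0,-0.163,1]
    - [0,0,0,0,0,-0.163,1]
    - [0,0,0,0,0,-0.163,1]
    - [0,0,0,0,0,-0.163,1]
    - [0,0,0,0,0,-0.163,1]
    - [0,0,0,0,0,-0.163,1]
    - [0,0,0,0,0,-0.163,1]

```text
t: 35.4
ee_pos: [0.5609, -0.1164, 0.1847]
orientation: [[-0.217, 0.976, -0.001], [0.976, 0.217, 0.0], [0.0, -0.001, -1.0]]
ft_force: [-0.4, 0.5, -0.8]
width: 1.004
grasp_force: 0.0
```

```bash
python3 seat.py; python3 - <<'E'
from h import *
d=dict(np.load('last_wrist.npz'));h=cv2.cvtColor(d['frame'],cv2.COLOR_BGR2HSV);print(state()['t'],state()['joint_vel'].round(2))
red=(((h[...,0]<6)|(h[...,0]>174))&(h[...,1]>150)&(h[...,2]>80)).astype(np.uint8)
n,l,st,c=cv2.connectedComponentsWithStats(red)
for i in range(1,n):
    if st[i,4]>60:
        p=onplane(d,*c[i],.075,True);r=p[:2]-[.6104,-.2502];print(st[i],c[i],p,np.linalg.norm(r),'clip',np.radians(np.degrees(np.arctan2(r[1],r[0]))%360-130.3))
E
```

```text
[ 0.56097163 -0.11643302  0.1848804 ] [-0.6  0.2  0.2]
pred mould top corners [[222.3, 133.0], [280.9, 132.9], [278.4, 232.5], [224.8, 232.6]]
pred fence top inner [[223.9, 131.5], [279.0, 131.5], [276.9, 225.7]]
ctr 252 185
col 232 [(110, 129), (111, 131), (112, 131), (113, 131), (114, 131), (115, 131), (116, 130), (117, 129), (118, 122), (119, 252), (120, 252), (121, 249), (122, 246), (123, 159), (124, 128), (125, 112), (126, 135), (127, 194), (128, 243), (129, 251), (130, 254), (131, 195), (132, 148), (133, 167), (134, 196), (135, 241), (136, 246), (137, 249), (138, 248), (139, 248), (140, 248), (141, 248), (142, 248), (143, 248), (144, 248), (145, 248), (146, 248), (147, 248), (148, 248), (149, 248)]
col 267 [(110, 130), (111, 129), (112, 128), (113, 128), (114, 128), (115, 128), (116, 127), (117, 127), (118, 119), (119, 255), (120, 250), (121, 245), (122, 97), (123, 106), (124, 108), (125, 110), (126, 109), (127, 103), (128, 155), (129, 239), (130, 251), (131, 164), (132, 138), (133, 162), (134, 202), (135, 240), (136, 244), (137, 247), (138, 247), (139, 247), (140, 247), (141, 
[... 479 characters left out ...]
, 131, 129, 128, 125, 153, 246, 253, 248, 247, 247, 247, 247] | 270 [246, 246, 246, 245, 246, 246, 246, 246, 245, 220, 164, 149, 148, 150, 152, 153, 149, 151, 151, 153, 156, 110, 80, 81, 83, 80, 80, 128, 125, 124, 124, 123, 123, 123]
row 205 [79, 80, 80, 80, 80, 80, 79, 78, 78, 79, 77, 86, 92, 91, 90, 89, 115, 123, 213, 251, 249, 247, 247, 247, 246] | 270 [245, 245, 245, 246, 245, 245, 246, 248, 233, 188, 151, 150, 150, 153, 154, 151, 151, 151, 153, 155, 133, 79, 78, 79, 77, 75, 124, 122, 122, 122, 121, 122, 121, 120]
35.45 [ 0.05 -0.22 -0.11  0.04  0.08 -0.6 ]
[160 201  27  32 527] [173.15749526 216.57305503] [ 0.49259032 -0.16496192  0.075     ] 0.14541199856714299 clip 0.24108889280200105
```

```bash
python3 -c "
from plant import *
print(close_job())"
```

```text
the job is handed in; nothing more can be done
None
```

The job is handed in at about 35 s with no verdict returned: by the last wrist picture the leaf mould lies flush with both fences to about 1 mm, the clip rests on it at about 0.24 rad, and the robot is clear. The first grasp missed because the real fingertips sit about 25 mm behind the reported TCP, so I probed the mould top by touch and corrected for that.

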